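# Seat a bracket in the welding fixture

### The arm

A 6-joint arm with a two-finger parallel gripper is mounted at the origin on the work surface. World frame = base frame: x ahead of the robot, y to its left, z up, the work surface at z = 0. Lengths are in m, angles in rad, forces in N, time in s.
With the tool pointing down it reaches from about 0.325 to 0.775 m from the base axis. Payload 9.3 kg.
Tool frame: the origin (TCP) lies between the finger pads; the fingertips stand manip.tips_ahead ahead of it and the grasp point (between the pads) lies 2 mm behind it (manip.tips_ahead is the distance from the TCP to the fingertips, in m); z points along the fingers, y is the direction in which the jaws open and shut (so a half turn about z gives the same grasp; the last joint's range is limited). The gripper opens to 85 mm and grips with 20 to 120 N. Pads are 22 mm wide; open, the fingers measure 114 mm over their backs; the gripper's body (76 mm by 85 mm) begins 54 mm behind the grasp point. The pads swing forward as they close: fully open they stand 13 mm farther back than shut.
Start: joints at [1.137, 0.259, 0.021, 1.334, 0, 1.418], TCP at [0.152, 0.528, 0.212] pointing down, gripper open.
Joint ranges: [-3.04, 3.04], [-0.91, 1.82], [-1.04, 1.36], [-1.92, 1.95], [-1.52, 1.45], [-3.14, 3.14]. Speed limits (rad/s): [2.22, 2.22, 2.79, 3.14, 3.14, 3.14].

### API

Orientations are given as a unit quaternion [x, y, z, w].
In Python, from bench import observe, camera, camera_params, job, search_frame, manip gives the robot as it stands.
- The arm moves only by the tool send_rows, never from a script. Its argument "motion" is a list of rows, each a list of 6 numbers: the shift along the tool's x, y, z normalised to -1 to 1, where 1 is 75 mm, then the turn, a rotation vector about the tool's x, y, z normalised to -1 to 1, where 1 is 180 degrees. A call has 1 to 10 rows; each row shifts and turns the pose as measured when the row begins, along the tool's axes as they then stand; what a row does not reach is not made up. A row lasts 1/10 s, in which the tool goes at most 50 mm and 8.59 degrees, less where a joint would pass 70% of its speed; a pose out of reach is approached as far as the arm can. A call with a number of a shift or a turn outside -1 to 1 is refused whole. A call with a gripper value outside its range is refused whole. "claw" is the finger opening in mm, from 0 to 85.4, set as the call begins (left out, the last holds). The fingers move at their own pace and stop on an object; the grip force is fixed at half the most. Time passes only in rows, so rows that do not move let the fingers close. It gives the time, the measured TCP pose, the force and the opening at its end, in the units of the state.
- observe(): the state, without advancing time (a new reading comes with each control period).
- camera(name): name is "scene" or "top" or "wrist"; returns the picture (400x640x3 uint8, red, green, blue); there is no depth.
- camera_params(name): a dict with "intrinsics" (3x3 intrinsics, pixels), "view" (4x4, takes a point from world to camera coordinates); the wrist camera has in their place "hand_eye" (4x4, takes a point from camera to tool coordinates, whose origin is the TCP and whose axes are the flange's). Camera axes: x right, y up, looking along -z (the intrinsics and any distortion apply to the point x, -y, -z); pixel columns grow to the right and rows downward; lengths in m; the calibration is good to about 2 mm. The wrist camera is an equidistant fisheye: a pixel r from the principal point sees the ray r / f radians off the axis. A picture is of the moment at which its call begins: read the wrist's pose just before it. camera_params takes no time and is no camera call.
- job.hand_in(): hands the job in, once; it reports no verdict.
Trained networks look in the newest picture that a camera, given by its name, has taken for a name from the list of things; names that differ only in an ending like _2 or _b are one class to them, and where a whole thing is asked for, a point or a joint stands for the part that bears it (a point fixed in the world has none). Each returns a list of dicts, best first, with "p" (0 to 1); they miss things now and then, are a little off and sometimes report something else, mostly with a low value. They report only what shows in the picture. A call takes as long as a camera call. They do not tell look-alikes from the thing itself.
- search_frame(thing, camera): "at" ([column, row] in pixels, amid what is visible of it).
The state is a dict: "time_s": time; "joints": joint angles; "qvel": joint speeds; "joint_efforts": joint torques, N m; "position": TCP position; "tool_rot": TCP orientation; "force": force on the tool from outside, world axes, zero at the start; "torque": the same for the moment, N m; "grip_width": finger opening in m.
Only numpy, scipy, OpenCV 4.12 (cv2) and the standard library are available. Lean on these libraries where they do the work, as an engineer would, in place of code of your own. Each camera call takes 0.05 s, during which the arm holds its last target.

### The job

Push the white bracket across the fixture plate until it sits squarely in the corner, one long side flat against the blue fence and one end against the blue end stop. Then push the red hold-down arm round until it is fully closed over the bracket. Slide the bracket along the plate without lifting or tipping it, and leave the other things on the bench where they are.

Things in the scene. Friction and masses are not known exactly. Their poses are not given: they have to be found in the camera images.
- fixture: Welding fixture fixed to the table: dark steel plate 250 mm (its x) by 420 mm (its y), 8 mm thick, carrying fence, end stop and hold-down arm. Origin at the centre of its underside, z up; +x points roughly away from the robot, +y roughly to the robot's left. A seated bracket has its origin at x = +53, y = +30 mm in this frame.
- fence (a point): On the blue fence's bracket-side face, which is the plane x = +85 mm of the fixture frame, on the plate's far side. The fence runs along the fixture's y from -210 to +110 mm, top 33 mm above the table. The point is at y = +30 mm, on the plate. Axes as the fixture's.
- end_stop (a point): On the blue end stop's bracket-side face, which is the plane y = +90 mm of the fixture frame. The stop runs along the fixture's x from +25 mm to the fence, top 33 mm above the table; with the fence it makes the corner. The point is at x = +53 mm, on the plate. Axes as the fixture's.
- bracket: Loose white-primed steel bracket, a box shape 64 mm (its x) by 120 mm (its y) by 36 mm high, about 0.6 kg (varies), two brass studs (8 mm across, 12 mm high) on top at y = +40 and -40 mm. Origin at the centre of its underside. It stands on the fixture plate (8 mm above the table), long side roughly along the fence, and slides when pushed.
- hold_down (a joint): Swing of the red hold-down arm about its vertical post, rad. 0: open, arm along the fixture's -x. Grows anticlockwise seen from above to a hard stop at 1.571: closed, arm along the fixture's -y, over a seated bracket. Stiff hinge (0.15 Nm), stays where left.
- clamp_tip (a point): Middle of the outer end of the red arm, 120 mm from its pivot axis. The arm is a bar 20 mm wide, from 66 to 86 mm above the table. A rubber foot 18 mm across hangs under it 107 mm out, down to 47 mm above the table: it passes 3 mm above the bracket's top and clears the studs of a seated bracket.
- clamp_pivot (a point): On the arm's vertical pivot axis, 76 mm above the table, at x = +53, y = +145 mm of the fixture frame; a steel post 30 mm across stands below it.
- socket: Steel wrench socket standing on the plate, 28 mm across, 32 mm high; origin under its centre. Leave alone.
- collar: Brass ring lying on the plate, 30 mm across, 14 mm high; origin under its centre. Leave alone.
- tape: Roll of masking tape lying flat on the table, 110 mm across, 25 mm high; origin under its centre. Leave alone.
- spray_can: Standing spray can with a green label, 62 mm across, 190 mm high; origin under its centre. Leave alone.
- filler_tin: Standing tin of filler with a red lid, 100 mm across, 100 mm high; origin under its centre. Leave alone.
- sanding_block: Cork sanding block, 70 x 130 x 35 mm high; origin under its centre. Leave alone.
- body_hammer: Hammer lying on the table, about 300 mm long, handle to its -x. Leave alone.
Not all that is in view belongs to the job. There is more than one size of the bracket; the one meant has the size given above.

How it is judged:
On the way, in this order (a step that is already met when the one before it is completed fails the run):
1. the bracket sits in the corner, against fence and end stop (x of bracket in the frame of fixture between 0.0495 and 0.057 m and y of bracket in the frame of fixture between 0.0265 and 0.034 m and angle between the y axis of bracket and the y axis of fixture, either way round below 0.035 rad and z of bracket in the frame of fixture below 0.011 m and angle between bracket's own z axis and vertical below 0.05 rad), for 0.2 s.
2. the hold-down arm is closed over the bracket (value of joint hold_down above 1.47 rad), for 0.2 s.
At the end, for the whole second after the job is handed in: The bracket lies flat on the plate within about 3.5 mm of full contact with both the fence and the end stop, its long side within 2 degrees of the fence, at rest, and the hold-down arm is closed (joint above 1.47 rad) (all of step 1 and value of joint hold_down above 1.47 rad and linear speed of bracket below 0.02 m/s); the robot touches nothing.
It fails at once if the bracket is lifted off the plate or tipped (z of bracket in the frame of fixture above 0.02 m or angle between bracket's own z axis and vertical above 0.2 rad).
It fails at once if another thing on the bench is moved more than 25 mm or knocked over (distance of any of socket, collar, tape, spray_can, filler_tin, sanding_block, body_hammer from where it was at the start of the episode above 0.025 m or angle between any of socket, collar, tape, spray_can, filler_tin, sanding_block's own z axis and vertical above 0.5 rad).
It also fails if it takes over 64 s, if anything falls off the work surface, if the arm or the gripper's body presses on something with over 40 N, if the wrist force passes 120 N, or if a joint passes its speed limit or range.

## Working session

There is one attempt and no reset: what is moved stays moved. The work goes in short steps, Python scripts to look and compute and a tool call to move; the robot and the scene stay as the last step left them, time stands still between calls to the robot, and variables do not carry over. Pictures are saved under pics/ and viewed, and the job is handed in when it is done.

Besides the shell and the picture viewer there is one more tool, called after "Request:" by a JSON object that holds its "method" and its "body", one argument or row to a line. send_rows: Moves the arm, as the interface text tells. Its arguments: {"type":"object","properties":{"motion":{"type":"array"},"claw":{"type":"number"}},"required":["motion"]}

```bash
ls; mkdir -p pics; python3 - <<'E'
from bench import observe, camera, camera_params, job, search_frame, manip
import cv2
s=observe(); print(s); print(manip.tips_ahead)
for n in ("scene","top","wrist"):
    cv2.imwrite(f"pics/{n}0.png",camera(n)[:,:,::-1]); print(n,camera_params(n))
E
```

```text
pics
{'time_s': 0.0, 'joints': array([ 1.13739481e+00,  2.59199216e-01,  2.07083754e-02,  1.33372112e+00,
       -8.53481403e-06,  1.41823925e+00]), 'qvel': array([-0.00120033,  0.00027551,  0.00021353,  0.00203202, -0.00058577,
       -0.00074302]), 'joint_efforts': array([-1.84902970e-04, -5.55653822e+01,  3.44530320e+01,  1.38914783e-02,
       -1.74451020e-04, -1.87595433e-06]), 'position': array([0.15228184, 0.52814419, 0.21114138]), 'tool_rot': array([ 1.39961153e-01,  9.90156743e-01, -6.78888438e-04, -2.00336334e-04]), 'force': array([0.67327537, 0.82334169, 0.02663604]), 'torque': array([ 0.03857912, -0.00592177,  0.04048026]), 'grip_width': 0.08532595901720204}
0.017
scene {'intrinsics': array([[365.03558403,   0.        , 316.45064393],
       [  0.        , 365.03558403, 199.00837062],
       [  0.        ,   0.        ,   1.        ]]), 'view': array([[ 8.53583187e-02,  9.96349786e-01, -1.03066835e-03,
        -4.58485521e-03],
       [-8.19772875e-01,  7.08186595e-02,  5.68293190e-01,
         3.67175907e-01],
       [ 5.66291789e-01, -4.76636373e-02,  8.22825490e-01,
  
[... 464 characters left out ...]
      [-2.14178597e-01,  4.88064677e-03,  9.76782324e-01,
        -1.65030131e+00],
       [ 0.00000000e+00,  0.00000000e+00,  0.00000000e+00,
         1.00000000e+00]])}
wrist {'intrinsics': array([[309.70691629,   0.        , 320.82888721],
       [  0.        , 309.70691629, 205.281047  ],
       [  0.        ,   0.        ,   1.        ]]), 'hand_eye': array([[ 7.92833214e-04,  9.60427816e-01,  2.78527883e-01,
         7.04933940e-02],
       [ 9.99999244e-01, -1.02327131e-03,  6.81962646e-04,
         6.16198394e-04],
       [ 9.39985485e-04,  2.78527131e-01, -9.60427901e-01,
        -1.62967704e-01],
       [ 0.00000000e+00,  0.00000000e+00,  0.00000000e+00,
         1.00000000e+00]])}
```

View pics/scene0.png

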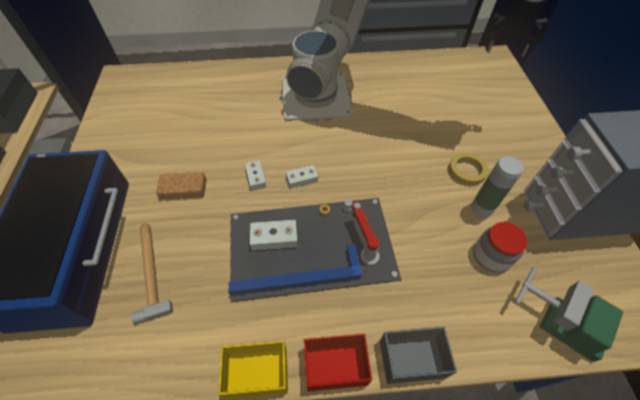

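View pics/top0.png

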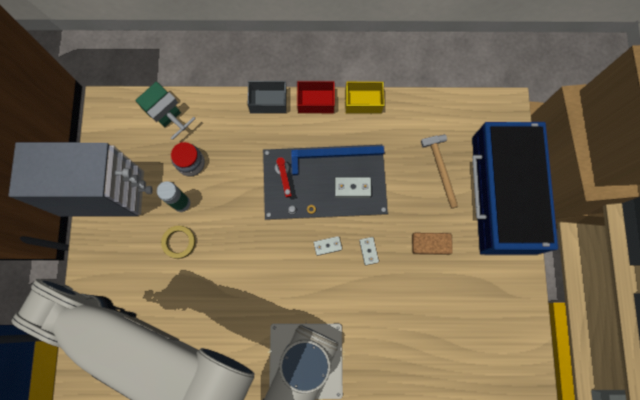

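View pics/wrist0.png

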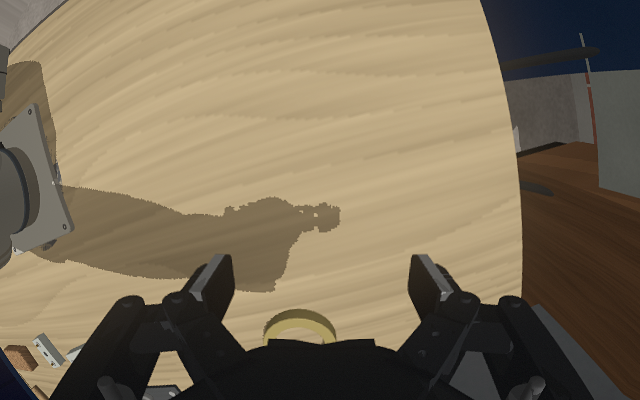

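The bracket stands on the plate at top pixel (353,187). Two smaller look-alikes are off the plate at (328,245) and (369,250). The red arm is open, around (284,175). I'll zoom in next.

```bash
python3 - <<'E'
import cv2
a=cv2.imread("pics/top0.png")[135:235,250:400]; cv2.imwrite("pics/topz.png",cv2.resize(a,None,fx=5.33,fy=5.33,interpolation=cv2.INTER_CUBIC))
a=cv2.imread("pics/scene0.png")[190:305,220:410]; cv2.imwrite("pics/scz.png",cv2.resize(a,None,fx=4.2,fy=4.2,interpolation=cv2.INTER_CUBIC))
E
```

```text
(no output)
```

View pics/topz.png

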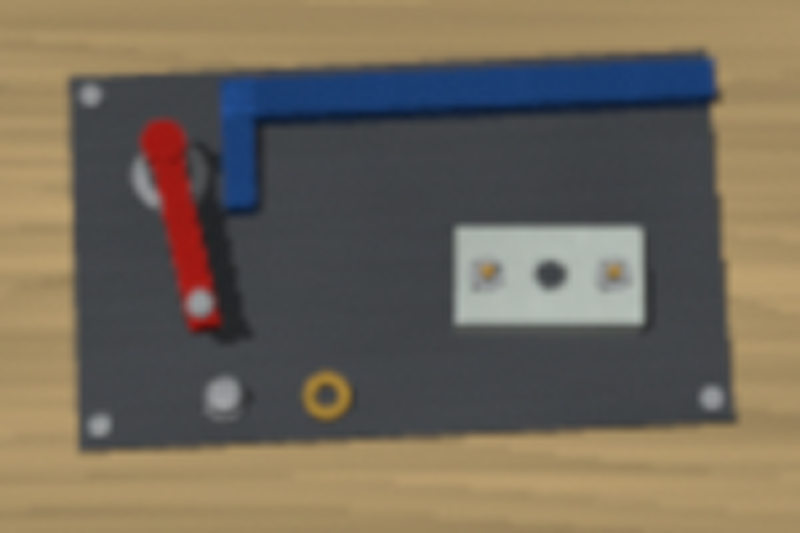

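View pics/scz.png

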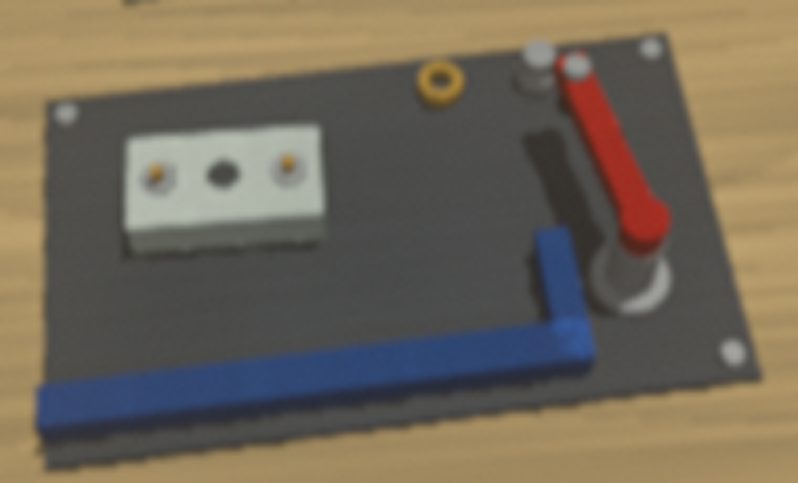

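```bash
cat > h.py <<'E'
import numpy as np
from bench import camera_params
def proj(n,P):
    c=camera_params(n); P=np.atleast_2d(P); V=c["view"]; q=P@V[:3,:3].T+V[:3,3]
    q=np.c_[q[:,0],-q[:,1],-q[:,2]]@c["intrinsics"].T
    return q[:,:2]/q[:,2:]
def unz(z,f,ox,oy): z=np.array(z,float); return (z+.5)/f-.5+[ox,oy]
def T(p,L):
    L=np.array(L,float);c,s=np.cos(p[2]),np.sin(p[2])
    return np.c_[p[0]+c*L[:,0]-s*L[:,1],p[1]+s*L[:,0]+c*L[:,1],L[:,2]]
E
cat > fit.py <<'E'
from h import *
from scipy.optimize import least_squares
def fit(L,obs,x0,name):
    def r(p): return np.concatenate([(proj(n,T(p,[L[i] for i in ids]))-px).ravel() for n,ids,px in obs])
    s=least_squares(r,x0); print(name,s.x.round(4),"res",s.fun.round(2)); return s.x
E
cat > m0.py <<'E'
from fit import *
u=lambda z:unz(z,5.333,250,135); v=lambda z:unz(z,4.2,220,190)
LF=[(.125,.21,.008),(-.125,.21,.008),(-.125,-.21,.008),(.125,-.21,.008),(.085,.09,.033),(.085,-.21,.033),(.025,.09,.033)]
f=None
for o in ([("top",[0,1,2,5,4,6],u([(72,77),(81,450),(735,420),(715,100),(257,121),(258,209)]))],
          [("scene",[2,1,0,3],v([(48,102),(665,35),(760,378),(45,470)]))]):
    fit(LF,o,[.5,0,0],"F1")
obs=[("top",[0,1,2,5,4,6],u([(72,77),(81,450),(735,420),(715,100),(257,121),(258,209)])),("scene",[2,1,0,3],v([(48,102),(665,35),(760,378),(45,470)]))]
F=fit(LF,obs,[.5,0,0],"F")
LB=[(.032,.06,.044),(.032,-.06,.044),(-.032,-.06,.044),(-.032,.06,.044)]
ob=[("top",[0,1,2,3],u([(455,226),(645,226),(645,326),(455,326)])),("scene",[2,3,0,1],v([(125,137),(320,125),(323,218),(128,232)]))]
for o in (ob[:1],ob[1:],ob): B=fit(LB,o,[.5,-.1,0],"B")
def loc(p,q):
    d=np.array(q[:2])-p[:2];c,s=np.cos(p[2]),np.sin(p[2]);return np.array([c*d[0]+s*d[1],-s*d[0]+c*d[1]])
print("B in F",loc(F,B),B[2]-F[2])
# arm tip/pivot top z=.086, top camera
def ray(n,px,z):
    c=camera_params(n);V=c["view"];K=c["intrinsics"];R=V[:3,:3];C=-R.T@V[:3,3]
    d=np.linalg.inv(K)@[px[0],px[1],1];d=R.T@(d*[1,-1,-1]);return C+d*(z-C[2])/d[2]
for nm,n,px,z in [("tip","top",u((204,327)),.086),("piv","top",u((162,140)),.086),("tip","scene",v((573,62)),.086),("piv","scene",v((645,215)),.086),
  ("socket","top",u((223,390)),.040),("collar","top",u((327,395)),.022),("socket","scene",v((539,53)),.04),("collar","scene",v((440,80)),.022)]:
    w=ray(n,px,z);print(nm,n,w.round(3),loc(F,w).round(3))
E
python3 m0.py
```

```text
F1 [ 0.5946 -0.0598  0.0463] res [-0.35  0.2  -0.35  0.53  0.53  0.75  0.72 -0.45 -0.52 -0.73 -0.05 -0.4 ]
F1 [ 0.5948 -0.0611  0.0448] res [-0.84 -0.19  0.55 -0.47  0.76  0.17 -0.47  0.  ]
F [ 0.5947 -0.0605  0.0456] res [-0.12  0.13 -0.17  0.46  0.71  0.77  0.95 -0.43 -0.29 -0.78  0.17 -0.45
 -0.65 -0.19  0.71 -0.56  1.02  0.03 -0.16 -0.  ]
B [ 0.5675 -0.1541 -0.0016] res [-0.04  0.1  -0.2   0.24  0.18 -0.1   0.06 -0.23]
B [ 0.5677 -0.156  -0.0047] res [ 0.46  0.51 -0.07  0.18  0.45 -0.39 -0.83 -0.28]
B [ 0.5676 -0.1553 -0.0033] res [ 0.34  0.03  0.18  0.22  0.53 -0.12  0.41 -0.31  0.72  0.5   0.18  0.11
  0.74 -0.47 -0.53 -0.3 ]
B in F [-0.0313002  -0.09351226] -0.04889856443835272
tip top [0.524 0.062 0.086] [-0.065  0.125]
piv top [0.643 0.089 0.086] [0.056 0.148]
tip scene [0.53  0.061 0.086] [-0.059  0.125]
piv scene [0.637 0.087 0.086] [0.049 0.145]
socket top [0.494 0.052 0.04 ] [-0.095  0.117]
collar top [ 0.495 -0.013  0.022] [-0.098  0.052]
socket scene [0.491 0.049 0.04 ] [-0.099  0.114]
collar scene [ 0.494 -0.016  0.022] [-0.098  0.049]
```

```bash
cat > go.py <<'E'
# usage: go.py fx fy z -> needed shift in tool units (x75mm) from the present pose, yaw err
import sys,numpy as np
from bench import observe,manip
from scipy.spatial.transform import Rotation as Ro
F=np.array([.5947,-.0605,.0456])
s=observe();R=Ro.from_quat(s["tool_rot"]).as_matrix();p=s["position"]
c,sn=np.cos(F[2]),np.sin(F[2]);Rf=np.array([[c,-sn,0],[sn,c,0],[0,0,1]])
f=Rf.T@(p-[F[0],F[1],0])
Rd=Rf@np.diag([-1,1,-1.]);rv=Ro.from_matrix(R.T@Rd).as_rotvec()
print("t",s["time_s"],"in F mm",(f*1000).round(1),"force",(Rf.T@s["force"]).round(1),"grip",s["grip_width"],"tips",manip.tips_ahead,"tip z",p[2]-manip.tips_ahead)
print("joints",s["joints"].round(2),"turn units",(rv/np.pi).round(4),"deg",np.degrees(rv).round(2))
if len(sys.argv)>3:
    t=np.array([float(a) for a in sys.argv[1:4]])/1000
    d=Rf@(t-f); print("shift world mm",(d*1000).round(1),"tool now",(R.T@d/.075).round(3),"tool aligned",((t-f)*[-1,1,-1]/.075).round(3))
E
python3 go.py -105 -93 211
```

```text
t 0.15 in F mm [-415.1  608.3  211.3] force [-0.1 -0.1 -0.1] grip 0.08528570971698501 tips 0.017 tip z 0.19426971503787077
joints [ 1.14  0.26  0.02  1.33 -0.    1.42] turn units [-3.000e-04 -1.000e-04 -1.039e-01] deg [ -0.06  -0.02 -18.7 ]
shift world mm [ 3.417e+02 -6.864e+02 -3.000e-01] tool now [-6.914 -7.531  0.011] tool aligned [-4.134e+00 -9.350e+00  4.000e-03]
```

Request:
{"method": "send_rows", "body": {
  "motion": [
    [0, 0, 0, 0, 0, -0.035],
    [0, 0, 0, 0, 0, -0.035],
    [0, 0, 0, 0, 0, -0.034],
    [-0.2, -0.46, 0, 0, 0, 0],
    [-0.2, -0.46, 0, 0, 0, 0],
    [-0.2, -0.46, 0, 0, 0, 0],
    [-0.2, -0.46, 0, 0, 0, 0],
    [-0.2, -0.46, 0, 0, 0, 0]
  ],
  "claw": 60
}}

```text
time_s: 0.95
position: [0.2375, 0.3576, 0.2082]
tool_rot: [-0.033, 0.999, -0.002, -0.002]
force: [1.0, -0.1, -0.1]
grip_width: 0.0603
```

```bash
python3 go.py -105 -93 211
```

```text
t 0.95 in F mm [-337.7  433.9  208.2] force [ 1.  -0.2 -0.1] grip 0.06033280054983677 tips 0.017 tip z 0.19117319253217335
joints [ 0.79  0.06 -0.24  1.28 -0.    0.72] turn units [-0.0016 -0.0012  0.0068] deg [-0.28 -0.21  1.22]
shift world mm [ 256.5 -515.8    2.8] tool now [-2.953 -7.09  -0.014] tool aligned [-3.103 -7.026 -0.038]
```

Request:
{"method": "send_rows", "body": {
  "motion": [
    [-0.21, -0.47, 0, 0, 0, 0.007],
    [-0.21, -0.47, 0, 0, 0, 0],
    [-0.21, -0.47, 0, 0, 0, 0],
    [-0.21, -0.47, 0, 0, 0, 0],
    [-0.21, -0.47, 0, 0, 0, 0],
    [-0.21, -0.47, 0, 0, 0, 0],
    [-0.21, -0.47, 0, 0, 0, 0],
    [-0.21, -0.47, 0, 0, 0, 0],
    [-0.21, -0.47, 0, 0, 0, 0],
    [-0.21, -0.47, 0, 0, 0, 0]
  ]
}}

```text
time_s: 1.95
position: [0.4143, -0.0024, 0.2094]
tool_rot: [-0.023, 1.0, -0.002, -0.001]
force: [0.7, 1.3, -0.2]
grip_width: 0.0601
```

```bash
python3 go.py -105 -93 150
```

```text
t 1.95 in F mm [-177.6   66.3  209.4] force [ 0.8  1.2 -0.2] grip 0.060131438959352246 tips 0.017 tip z 0.19242955786863453
joints [-0.21  0.03 -0.26  1.28 -0.   -0.25] turn units [-0.0015 -0.0005 -0.    ] deg [-0.26 -0.1  -0.  ]
shift world mm [  79.8 -155.8  -59.4] tool now [-0.969 -2.12   0.801] tool aligned [-0.968 -2.123  0.792]
```

Request:
{"method": "send_rows", "body": {
  "motion": [
    [-0.2, -0.43, 0.1, -0.001, 0, 0],
    [-0.2, -0.43, 0.1, 0, 0, 0],
    [-0.2, -0.43, 0.2, 0, 0, 0],
    [-0.2, -0.43, 0.2, 0, 0, 0],
    [-0.15, -0.3, 0.2, 0, 0, 0],
    [-0.05, -0.15, 0.1, 0, 0, 0],
    [0, 0, 0, 0, 0, 0]
  ]
}}

```text
time_s: 2.65
position: [0.4996, -0.1736, 0.1385]
tool_rot: [-0.02, 1.0, -0.0, -0.001]
force: [0.1, 0.2, -0.9]
grip_width: 0.0602
```

```bash
python3 - <<'E'
from bench import *
import cv2
for n in ("wrist","top"): cv2.imwrite(f"pics/{n}1.png",camera(n)[:,:,::-1])
E
python3 go.py -105 -93 34
```

```text
t 2.75 in F mm [-100.3 -107.3  139.8] force [-0.8 -0.4 -0.3] grip 0.06027697868256927 tips 0.017 tip z 0.122794859249983
joints [-0.49  0.25 -0.17  1.15 -0.   -0.53] turn units [-0.0004 -0.0002 -0.0016] deg [-0.06 -0.04 -0.29]
shift world mm [  -5.4   14.1 -105.8] tool now [0.063 0.192 1.41 ] tool aligned [0.063 0.191 1.411]
```

View pics/wrist1.png

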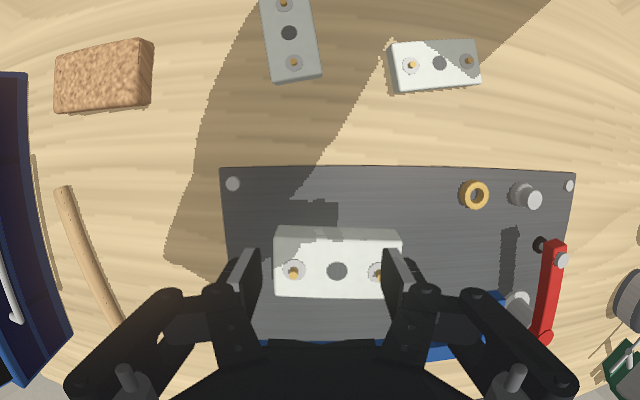

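Request:
{"method": "send_rows", "body": {
  "motion": [
    [0.06, 0.19, 0.2, 0, 0, 0],
    [0, 0, 0.3, 0, 0, 0],
    [0, 0, 0.3, 0, 0, 0],
    [0, 0, 0.3, 0, 0, 0],
    [0, 0, 0.15, 0, 0, 0],
    [0, 0, 0.1, 0, 0, 0],
    [0, 0, 0, 0, 0, 0]
  ]
}}

```text
time_s: 3.45
position: [0.495, -0.1508, 0.0439]
tool_rot: [-0.024, 1.0, -0.003, 0.005]
force: [-0.2, -0.3, 0.3]
grip_width: 0.06
```

```bash
python3 go.py -74 -93 32; python3 - <<'E'
from bench import *
import cv2
for n in ("wrist",): cv2.imwrite(f"pics/{n}2.png",camera(n)[:,:,::-1])
E
```

```text
t 3.45 in F mm [-103.8  -85.7   43.9] force [-0.2 -0.3  0.3] grip 0.06002000884741738 tips 0.017 tip z 0.026937634948126406
joints [-0.46  0.31 -0.37  0.89 -0.   -0.51] turn units [-0.0018  0.0032  0.001 ] deg [-0.32  0.57  0.19]
shift world mm [ 30.1  -6.  -11.9] tool now [-0.395 -0.098  0.164] tool aligned [-0.397 -0.098  0.159]
```

View pics/wrist2.png

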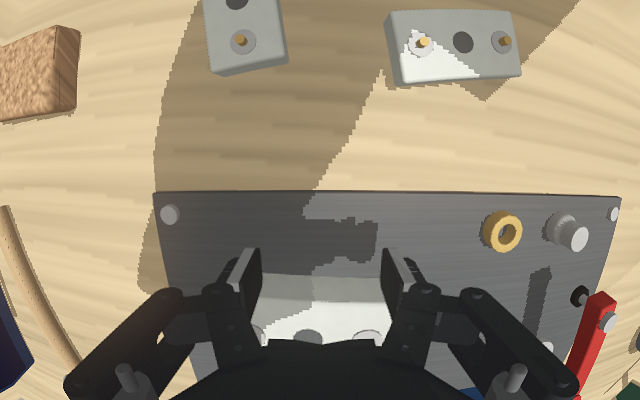

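Request:
{"method": "send_rows", "body": {
  "motion": [
    [0, -0.1, 0.14, -0.001, 0.002, 0],
    [-0.1, 0, 0, 0, 0, 0],
    [-0.15, 0, 0, 0, 0, 0],
    [-0.15, 0, 0, 0, 0, 0],
    [-0.15, 0, 0, 0, 0, 0]
  ]
}}

```text
time_s: 4.0
position: [0.5412, -0.1583, 0.0361]
tool_rot: [-0.024, 1.0, -0.002, 0.004]
force: [-0.8, 0.3, 0.0]
grip_width: 0.0597
```

```bash
python3 go.py 10 -93 32; python3 - <<'E'
from bench import *
import cv2
for n in ("wrist",): cv2.imwrite(f"pics/{n}3.png",camera(n)[:,:,::-1])
E
```

```text
t 4.0 in F mm [-57.9 -95.3  36.1] force [-0.8  0.4  0. ] grip 0.05973894022248675 tips 0.017 tip z 0.019127125452144414
joints [-0.43  0.38 -0.27  0.91 -0.   -0.48] turn units [-0.0015  0.0024  0.0006] deg [-0.27  0.43  0.1 ]
shift world mm [67.7  5.4 -4.1] tool now [-0.904  0.029  0.062] tool aligned [-0.905  0.03   0.055]
```

View pics/wrist3.png

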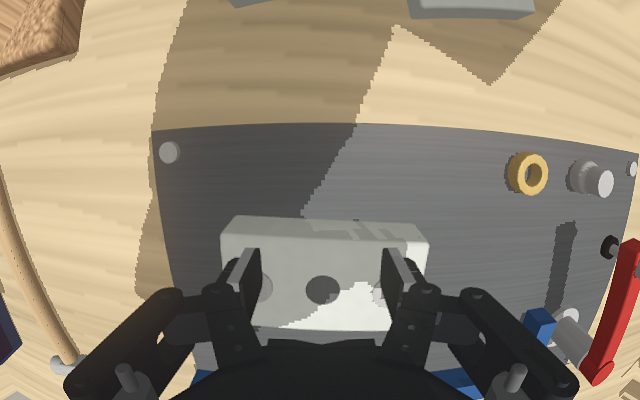

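```bash
cat > wp.py <<'E'
from h import *
from scipy.spatial.transform import Rotation as Ro
def wproj(P,pos,q):  # world -> wrist pixels
    c=camera_params("wrist");H=c["hand_eye"];K=c["intrinsics"]
    t=(np.atleast_2d(P)-pos)@Ro.from_quat(q).as_matrix()
    p=(t-H[:3,3])@H[:3,:3]; p=p*[1,-1,-1]
    rr=np.hypot(p[:,0],p[:,1]);th=np.arctan2(rr,p[:,2])
    return np.c_[K[0,0]*th*p[:,0]/rr+K[0,2],K[1,1]*th*p[:,1]/rr+K[1,2]]
E
python3 - <<'E'
from wp import *
from bench import observe
s=observe();pos,q=s["position"],s["tool_rot"];R=Ro.from_quat(q).as_matrix()
for dz in (.004,.010,.017):
  print(dz,wproj(pos+np.array([(x,y,dz) for x in(-.011,.011) for y in(-.03,.03,.045)])@R.T,pos,q).round(0).tolist())
F=[.5947,-.0605,.0456]
for fx in (-.0313,): # original pose
  for z in(.008,.044):
    print(z,wproj(T([.5676,-.1553,-.0033],[(sx*.032,sy*.06,z) for sx in(-1,1) for sy in(-1,1)]),pos,q).round(0).tolist())
E
```

```text
0.004 [[270.0, 258.0], [370.0, 258.0], [394.0, 257.0], [268.0, 223.0], [372.0, 224.0], [397.0, 223.0]]
0.01 [[272.0, 254.0], [369.0, 254.0], [392.0, 253.0], [270.0, 220.0], [371.0, 220.0], [395.0, 220.0]]
0.017 [[273.0, 249.0], [367.0, 249.0], [390.0, 249.0], [272.0, 216.0], [369.0, 216.0], [392.0, 216.0]]
0.008 [[236.0, 211.0], [415.0, 220.0], [240.0, 293.0], [401.0, 300.0]]
0.044 [[219.0, 231.0], [432.0, 242.0], [228.0, 322.0], [412.0, 330.0]]
```

```bash
python3 - <<'E'
import cv2
from bench import *
a=cv2.imread("pics/wrist3.png")[200:360,200:450]; cv2.imwrite("pics/w3z.png",cv2.resize(a,None,fx=3.2,fy=3.2,interpolation=cv2.INTER_CUBIC))
b=camera("scene")[:,:,::-1]; cv2.imwrite("pics/sc3.png",cv2.resize(b[150:320,200:430],None,fx=3.4,fy=3.4,interpolation=cv2.INTER_CUBIC))
E
```

```text
(no output)
```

View pics/w3z.png

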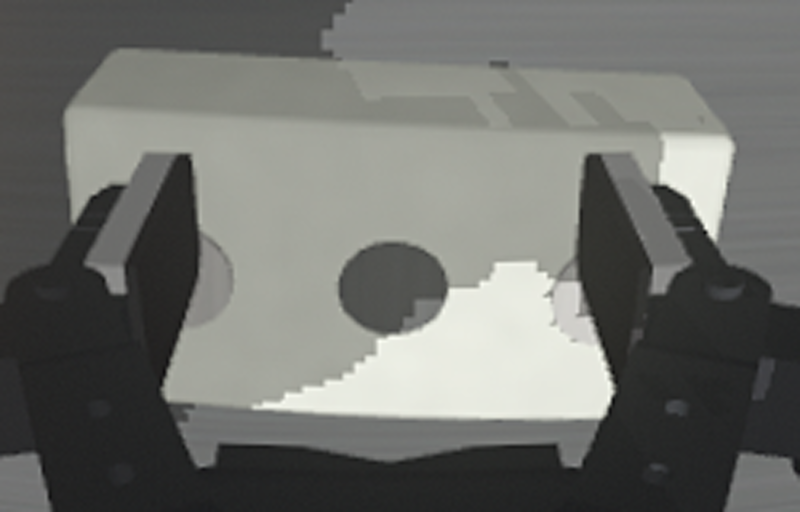

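View pics/sc3.png

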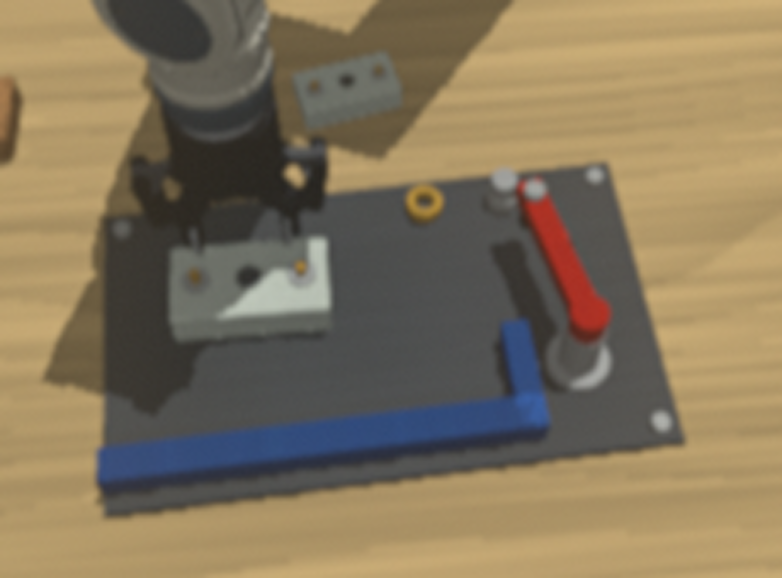

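```bash
python3 - <<'E'
from wp import *
from bench import observe
from scipy.optimize import least_squares
s=observe();pos,q=s["position"],s["tool_rot"];R=Ro.from_quat(q).as_matrix()
obs=np.array([[259.4,248.4],[261.5,280],[240,284]])
def f(p):
    x0,y,dz,w,l=p
    return np.r_[(wproj(pos+np.array([(x0+w/2,y,dz),(x0-w/2,y,dz),(x0+w/2,y,dz-l)])@R.T,pos,q)-obs).ravel(),(w-.022)*1e4]
r=least_squares(f,[0,-.03,0,.022,.03],x_scale=.01);print(r.x,r.fun)
for x in(.011,0):
  for dz in (0,-.02,-.03,-.04): print(x,dz,wproj(pos+np.array([(x,-.03,dz)])@R.T,pos,q))
E
```

```text
[-0.01413586 -0.03633916  0.00118953  0.022       0.04277259] [-1.20981901e+00 -8.20820915e-01 -5.07324012e-01  4.76015417e-02
  1.34398121e+00  6.02422302e-01  4.95981728e-09]
0.011 0 [[267.03184731 225.77111866]]
0.011 -0.02 [[260.59142913 239.22607335]]
0.011 -0.03 [[256.80655327 247.20022331]]
0.011 -0.04 [[252.56140994 256.20460819]]
0 0 [[268.1263747  243.65383047]]
0 -0.02 [[262.07199848 258.77808236]]
0 -0.03 [[258.54854887 267.66028076]]
0 -0.04 [[254.6282659  277.61446282]]
```

```bash
python3 - <<'E'
from wp import *
from bench import observe
s=observe();pos,q=s["position"],s["tool_rot"];R=Ro.from_quat(q).as_matrix()
for dz in (.017,.005,-.01,-.027,-.04):
  P=pos+np.array([(-.011,-.035,dz),(-.011,.035,dz)])@R.T
  print(dz,((proj("scene",P)-[200,150])*3.4).round(0).tolist(), P.round(3).tolist())
for d in (0,.003,.016):
  P=T([.5676+d,-.1553,-.0033],[(sx*.032,sy*.06,.044) for sx in(-1,1) for sy in(-1,1)])
  print(d,((proj("scene",P)-[200,150])*3.4).round(0).tolist())
E
```

```text
0.017 [[204.0, 283.0], [294.0, 272.0]] [[0.555, -0.193, 0.019], [0.551, -0.123, 0.019]]
0.005 [[202.0, 275.0], [293.0, 265.0]] [[0.555, -0.193, 0.031], [0.551, -0.123, 0.031]]
-0.01 [[199.0, 265.0], [291.0, 255.0]] [[0.554, -0.193, 0.046], [0.551, -0.123, 0.046]]
-0.027 [[196.0, 253.0], [290.0, 243.0]] [[0.554, -0.193, 0.063], [0.551, -0.123, 0.063]]
-0.04 [[194.0, 244.0], [289.0, 234.0]] [[0.554, -0.193, 0.076], [0.551, -0.123, 0.076]]
0 [[170.0, 247.0], [326.0, 236.0], [169.0, 321.0], [331.0, 310.0]]
0.003 [[170.0, 251.0], [327.0, 240.0], [168.0, 325.0], [331.0, 313.0]]
0.016 [[170.0, 265.0], [328.0, 254.0], [168.0, 341.0], [332.0, 329.0]]
```

Request:
{"method": "send_rows", "body": {
  "motion": [
    [0.2, 0, 0, 0, 0, 0],
    [0.3, 0, 0, 0, 0, 0],
    [0.2, 0, 0, 0, 0, 0],
    [0, 0, 0, 0, 0, 0]
  ]
}}

```text
time_s: 4.5
position: [0.4884, -0.1599, 0.0346]
tool_rot: [-0.025, 1.0, -0.002, 0.003]
force: [0.2, 0.2, 1.0]
grip_width: 0.0598
```

```bash
python3 go.py -105 -93 20; python3 - <<'E'
from bench import *
import cv2
cv2.imwrite("pics/wrist4.png",camera("wrist")[:,:,::-1])
b=camera("scene")[:,:,::-1]; cv2.imwrite("pics/sc4.png",cv2.resize(b[150:320,200:430],None,fx=3.4,fy=3.4,interpolation=cv2.INTER_CUBIC))
E
```

```text
t 4.5 in F mm [-110.8  -94.5   34.6] force [0.2 0.2 1. ] grip 0.05978979070675689 tips 0.017 tip z 0.017578430170014737
joints [-0.48  0.31 -0.39  0.87 -0.   -0.53] turn units [-0.0013  0.002   0.0016] deg [-0.24  0.37  0.29]
shift world mm [  5.7   1.8 -14.6] tool now [-0.076  0.02   0.195] tool aligned [-0.077  0.02   0.194]
```

View pics/sc4.png

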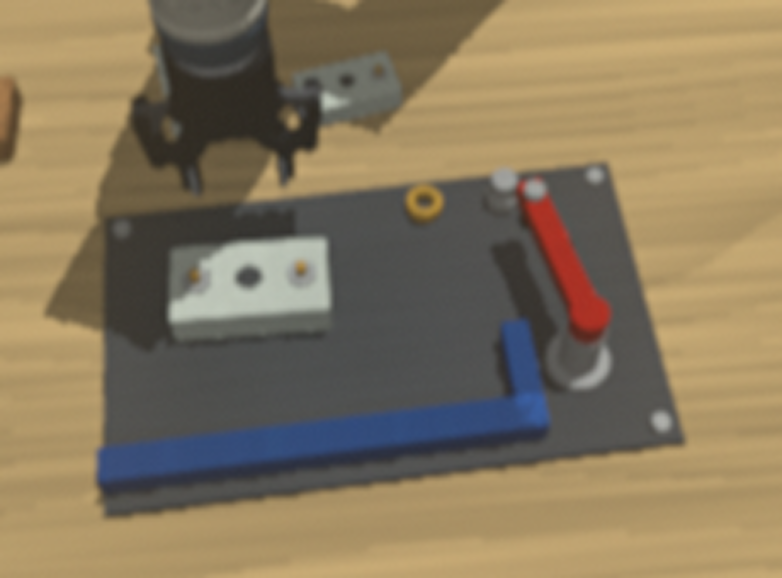

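View pics/wrist4.png

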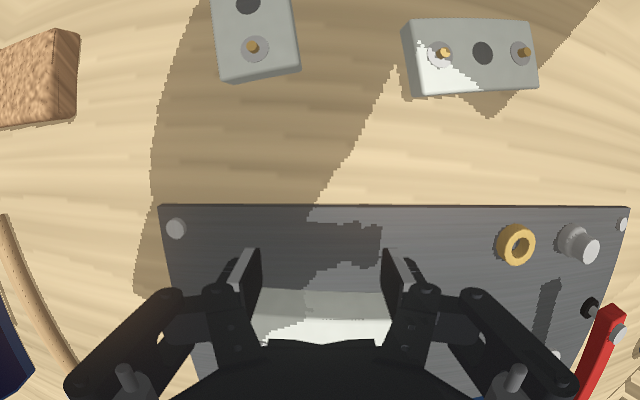

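```bash
python3 - <<'E'
from wp import *
from bench import observe
s=observe();pos,q=s["position"],s["tool_rot"];R=Ro.from_quat(q).as_matrix()
for dz in (.017,.005,-.01,-.02,-.03,-.04):
  P=pos+np.array([(x,y,dz) for x in (-.011,.011) for y in (-.033,.033)])@R.T
  print(dz,((proj("scene",P)-[200,150])*3.4).round(0).tolist())
E
```

```text
0.017 [[204.0, 227.0], [286.0, 218.0], [203.0, 204.0], [284.0, 195.0]]
0.005 [[202.0, 219.0], [285.0, 210.0], [201.0, 196.0], [283.0, 187.0]]
-0.01 [[200.0, 209.0], [284.0, 199.0], [198.0, 186.0], [281.0, 177.0]]
-0.02 [[198.0, 202.0], [283.0, 192.0], [197.0, 179.0], [281.0, 169.0]]
-0.03 [[196.0, 195.0], [282.0, 185.0], [195.0, 171.0], [280.0, 162.0]]
-0.04 [[195.0, 187.0], [281.0, 178.0], [193.0, 164.0], [279.0, 155.0]]
```

Both cameras put the open fingertips about 30 mm behind the TCP. That disagrees with the stated tips_ahead of 17 mm, and it explains why the fingers passed over the bracket without touching it. I'll go lower in small steps and check the force each time.

Request:
{"method": "send_rows", "body": {
  "motion": [
    [0, 0, 0.15, 0, 0, 0],
    [0, 0, 0.15, 0, 0, 0],
    [0, 0, 0.1, 0, 0, 0],
    [0, 0, 0.06, 0, 0, 0],
    [0, 0, 0, 0, 0, 0]
  ]
}}

```text
time_s: 5.1
position: [0.4924, -0.1604, -0.0038]
tool_rot: [-0.026, 1.0, -0.002, 0.004]
force: [0.7, -0.3, -0.2]
grip_width: 0.0599
```

```bash
python3 go.py -105 -93 -10; python3 - <<'E'
from wp import *
from bench import *
import cv2
cv2.imwrite("pics/wrist5.png",camera("wrist")[:,:,::-1])
b=camera("scene")[:,:,::-1]; cv2.imwrite("pics/sc5.png",cv2.resize(b[150:320,200:430],None,fx=3.4,fy=3.4,interpolation=cv2.INTER_CUBIC))
s=observe();pos,q=s["position"],s["tool_rot"];R=Ro.from_quat(q).as_matrix()
for dz in (.017,-.01,-.02,-.03,-.04):
  P=pos+np.array([(x,y,dz) for x in (-.011,.011) for y in (-.033,.033)])@R.T
  print(dz,((proj("scene",P)-[200,150])*3.4).round(0).tolist())
E
```

```text
t 5.1 in F mm [-106.8  -95.1   -3.8] force [ 0.7 -0.4 -0.2] grip 0.059856779346434026 tips 0.017 tip z -0.020759445439126174
joints [-0.48  0.36 -0.43  0.77  0.   -0.53] turn units [-0.0014  0.0025  0.0019] deg [-0.25  0.45  0.35]
shift world mm [ 1.7  2.2 -6.2] tool now [-0.023  0.029  0.083] tool aligned [-0.023  0.028  0.083]
0.017 [[210.0, 254.0], [289.0, 245.0], [208.0, 232.0], [287.0, 223.0]]
-0.01 [[206.0, 237.0], [287.0, 227.0], [204.0, 214.0], [285.0, 205.0]]
-0.02 [[204.0, 230.0], [286.0, 221.0], [203.0, 207.0], [284.0, 198.0]]
-0.03 [[202.0, 223.0], [285.0, 214.0], [201.0, 201.0], [283.0, 191.0]]
-0.04 [[201.0, 217.0], [285.0, 207.0], [200.0, 194.0], [282.0, 184.0]]
```

View pics/sc5.png

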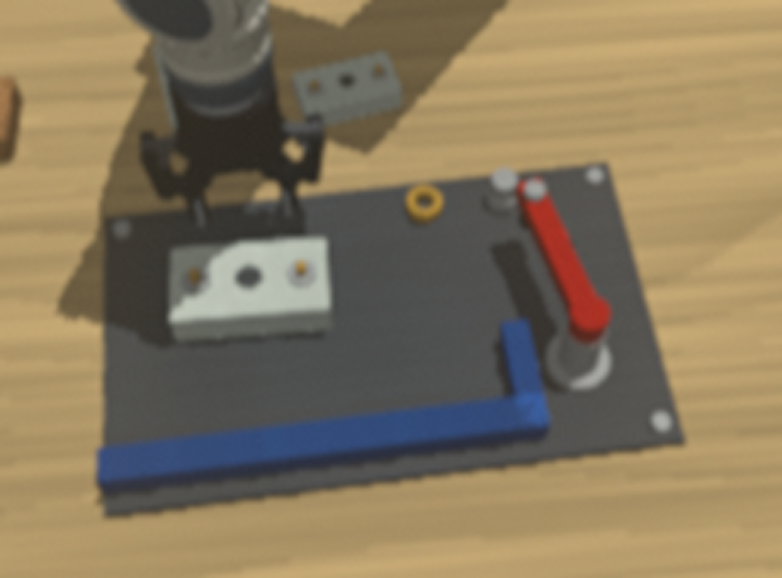

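View pics/wrist5.png

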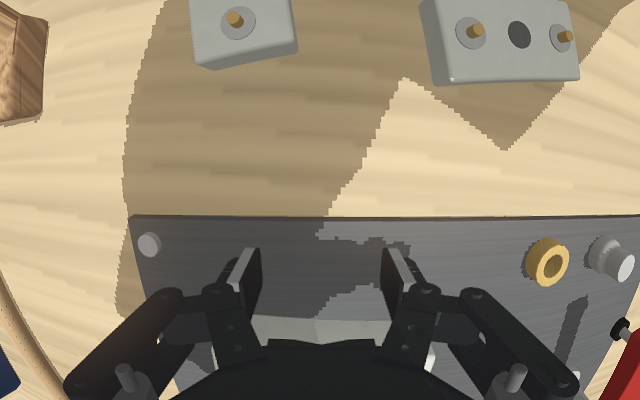

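Request:
{"method": "send_rows", "body": {
  "motion": [
    [0, 0.03, 0.06, 0, 0, 0],
    [0, 0, 0.05, 0, 0, 0],
    [-0.15, 0, 0.02, 0, 0.002, 0],
    [-0.15, 0, 0, 0, 0, 0],
    [-0.15, 0, 0, 0, 0, 0],
    [-0.15, 0, 0, 0, 0, 0]
  ]
}}

```text
time_s: 5.8
position: [0.5399, -0.1561, -0.0124]
tool_rot: [-0.025, 1.0, -0.003, 0.001]
force: [-6.6, 0.1, 4.3]
grip_width: 0.0603
```

```bash
python3 go.py 10 -93 -13; python3 - <<'E'
from bench import *
import cv2
cv2.imwrite("pics/wrist6.png",camera("wrist")[:,:,::-1])
b=camera("scene")[:,:,::-1]; cv2.imwrite("pics/sc6.png",cv2.resize(b[150:320,200:430],None,fx=3.4,fy=3.4,interpolation=cv2.INTER_CUBIC))
E
```

```text
t 5.8 in F mm [-59.1 -93.  -12.4] force [-6.5  0.4  4.3] grip 0.060300510535370534 tips 0.017 tip z -0.029363602287937628
joints [-0.43  0.43 -0.33  0.8  -0.   -0.48] turn units [-0.0019  0.0003  0.0015] deg [-0.35  0.05  0.28]
shift world mm [69.   3.1 -0.6] tool now [-0.921 -0.005  0.009] tool aligned [-0.921 -0.     0.008]
```

View pics/sc6.png

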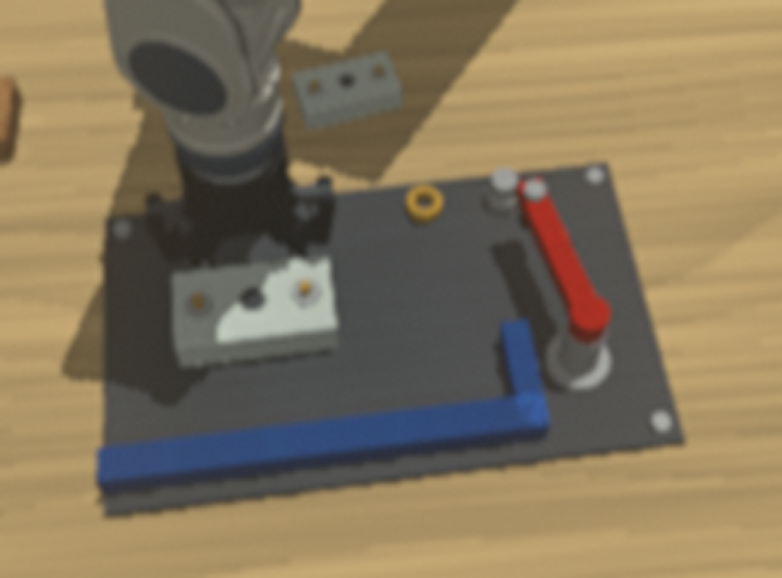

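View pics/wrist6.png

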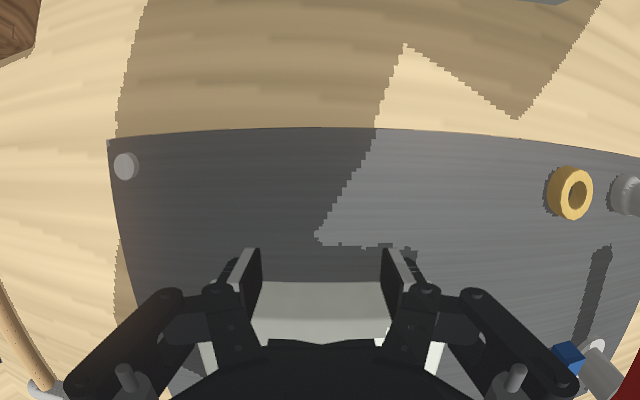

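Request:
{"method": "send_rows", "body": {
  "motion": [
    [-0.15, 0, 0, 0, 0, 0],
    [-0.15, 0, 0, 0, 0, 0],
    [-0.15, 0, 0, 0, 0, 0],
    [-0.15, 0, 0, 0, 0, 0],
    [-0.12, 0, 0, 0, 0, 0]
  ]
}}

```text
time_s: 6.4
position: [0.5942, -0.1526, -0.0127]
tool_rot: [-0.026, 1.0, -0.003, -0.002]
force: [-6.6, -0.9, 4.7]
grip_width: 0.0603
```

```bash
python3 go.py 10 -93 -13
```

```text
t 6.4 in F mm [ -4.7 -92.  -12.7] force [-6.6 -0.6  4.7] grip 0.060251504373368125 tips 0.017 tip z -0.029672384861298765
joints [-0.38  0.51 -0.19  0.87 -0.01 -0.44] turn units [-0.0017 -0.0012  0.0018] deg [-0.31 -0.21  0.32]
shift world mm [14.8 -0.4 -0.3] tool now [-0.197 -0.015  0.004] tool aligned [-0.197 -0.014  0.004]
```

Request:
{"method": "send_rows", "body": {
  "motion": [
    [-0.07, 0, 0, 0, 0, 0.001],
    [-0.07, 0, 0, 0, 0, 0.001],
    [-0.06, 0, 0, 0, 0, 0]
  ]
}}

```text
time_s: 6.7
position: [0.608, -0.1517, -0.0128]
tool_rot: [-0.022, 1.0, -0.003, -0.004]
force: [-27.5, -4.6, 19.1]
grip_width: 0.0603
```

```bash
python3 go.py 10 -93 -13; python3 - <<'E'
from bench import *
import cv2
b=camera("scene")[:,:,::-1]; cv2.imwrite("pics/sc7.png",cv2.resize(b[150:320,200:430],None,fx=3.4,fy=3.4,interpolation=cv2.INTER_CUBIC))
E
```

```text
t 6.7 in F mm [  9.1 -91.7 -12.8] force [-27.7  -3.3  19.1] grip 0.0603369989011183 tips 0.017 tip z -0.029836448914343186
joints [-0.37  0.53 -0.15  0.89 -0.01 -0.42] turn units [-0.0018 -0.0028 -0.0003] deg [-0.33 -0.51 -0.06]
shift world mm [ 0.9 -1.2 -0.2] tool now [-0.012 -0.017  0.002] tool aligned [-0.012 -0.017  0.002]
```

View pics/sc7.png

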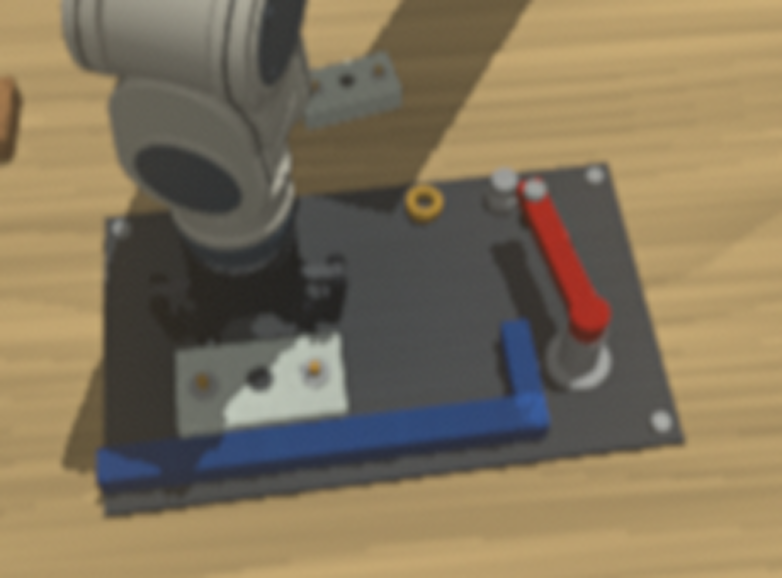

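The bracket is now flat against the fence: the tool stopped at fx = 9 mm, where I expected 10, and the force rose to 27 N. I'll back off, close the fingers and go round to the −y end.

Request:
{"method": "send_rows", "body": {
  "motion": [
    [0.1, 0, 0, 0, 0, 0],
    [0.25, 0, 0, 0, 0.003, 0],
    [0.1, 0, -0.3, 0, 0, 0],
    [0, 0, -0.5, 0, 0, 0],
    [0, -0.3, -0.4, 0, 0, 0],
    [0, -0.45, 0, 0, 0, 0],
    [0, -0.45, 0, 0, 0, 0],
    [-0.2, -0.2, 0, 0, 0, 0],
    [-0.4, 0, 0, 0, 0, 0],
    [-0.4, 0, 0, 0, 0, 0]
  ]
}}

```text
time_s: 7.75
position: [0.6573, -0.2586, 0.0828]
tool_rot: [-0.022, 1.0, -0.004, -0.005]
force: [0.2, 0.1, -0.6]
grip_width: 0.0599
```

```bash
python3 go.py 53 -190 50
```

```text
t 7.75 in F mm [  53.5 -200.7   82.8] force [ 0.2  0.1 -0.6] grip 0.05991269302087041 tips 0.017 tip z 0.0657506540747585
joints [-0.49  0.58  0.21  1.2  -0.01 -0.53] turn units [-0.0023 -0.0029 -0.0006] deg [-0.42 -0.53 -0.12]
shift world mm [ -1.   10.7 -32.8] tool now [0.003 0.146 0.436] tool aligned [0.007 0.143 0.437]
```

Next: close the fingers, lower a little, and check the tips and the bracket.

Request:
{"method": "send_rows", "body": {
  "motion": [
    [0, 0, 0.1, -0.002, -0.003, 0],
    [0, 0, 0.15, 0, 0, 0],
    [0, 0, 0.1, 0, 0, 0],
    [0, 0, 0, 0, 0, 0],
    [0, 0, 0, 0, 0, 0]
  ],
  "claw": 0
}}

```text
time_s: 8.25
position: [0.6586, -0.2582, 0.0529]
tool_rot: [-0.022, 1.0, 0.0, 0.001]
force: [0.6, 0.4, 0.3]
grip_width: 0.0
```

```bash
python3 go.py 53 -190 0; python3 - <<'E'
from wp import *
from bench import *
import cv2
cv2.imwrite("pics/wrist8.png",camera("wrist")[:,:,::-1])
b=camera("scene")[:,:,::-1]; cv2.imwrite("pics/sc8.png",cv2.resize(b[150:320,200:430],None,fx=3.4,fy=3.4,interpolation=cv2.INTER_CUBIC))
s=observe();pos,q=s["position"],s["tool_rot"];R=Ro.from_quat(q).as_matrix()
for dz in (.017,0,-.01,-.02,-.03):
  L=np.array([(x,y,dz) for x in (-.011,.011) for y in (-.014,.014)])@R.T
  print(dz,((proj("scene",pos+L)-[200,150])*3.4).round(0).tolist(),wproj(pos+L,pos,q).round(0).tolist())
E
```

```text
t 8.25 in F mm [  54.8 -200.4   52.9] force [0.6 0.3 0.3] grip 1.986620280087572e-05 tips 0.017 tip z 0.035893409893850606
joints [-0.49  0.6   0.16  1.13  0.   -0.54] turn units [ 0.      0.0004 -0.0004] deg [ 0.01  0.08 -0.07]
shift world mm [ -2.3  10.3 -52.9] tool now [0.026 0.139 0.705] tool aligned [0.025 0.139 0.705]
0.017 [[88.0, 422.0], [128.0, 417.0], [89.0, 393.0], [128.0, 389.0]] [[298.0, 249.0], [342.0, 249.0], [297.0, 217.0], [343.0, 217.0]]
0 [[83.0, 412.0], [124.0, 407.0], [84.0, 383.0], [124.0, 379.0]] [[296.0, 261.0], [344.0, 261.0], [295.0, 226.0], [345.0, 226.0]]
-0.01 [[80.0, 406.0], [121.0, 401.0], [81.0, 377.0], [121.0, 372.0]] [[295.0, 269.0], [345.0, 269.0], [294.0, 232.0], [346.0, 232.0]]
-0.02 [[77.0, 400.0], [119.0, 395.0], [78.0, 371.0], [118.0, 366.0]] [[293.0, 278.0], [347.0, 278.0], [292.0, 240.0], [348.0, 240.0]]
-0.03 [[74.0, 394.0], [116.0, 389.0], [75.0, 365.0], [116.0, 360.0]] [[292.0, 288.0], [348.0, 288.0], [290.0, 248.0], [350.0, 248.0]]
```

View pics/sc8.png

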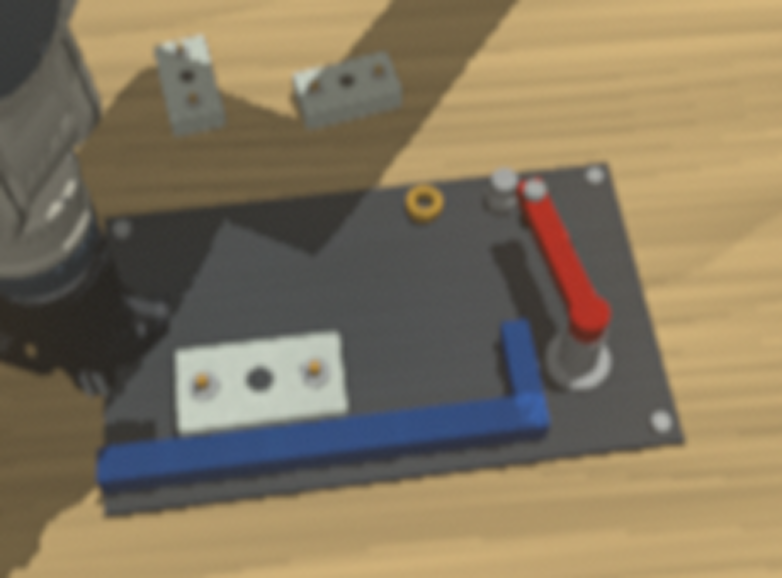

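View pics/wrist8.png

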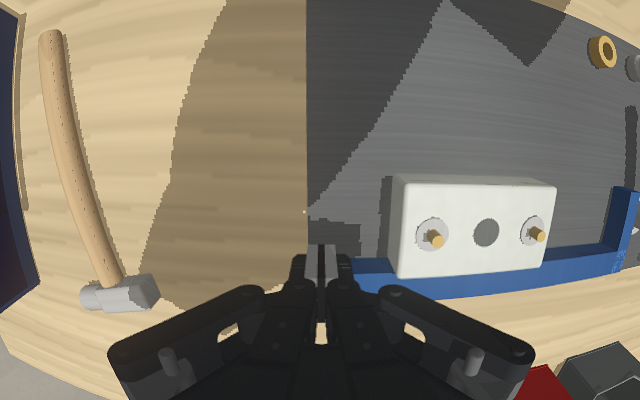

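Request:
{"method": "send_rows", "body": {
  "motion": [
    [0.02, 0, 0.25, 0, 0, 0],
    [0, 0, 0.25, 0, 0, 0],
    [0, 0, 0.2, 0, 0, 0],
    [0, 0, 0.1, 0, 0, 0],
    [0, 0, 0, 0, 0, 0]
  ]
}}

```text
time_s: 8.85
position: [0.6586, -0.2594, -0.0044]
tool_rot: [-0.022, 1.0, -0.002, 0.004]
force: [0.2, -0.2, 0.8]
grip_width: 0.0002
```

```bash
python3 go.py 53 -38 -9; python3 - <<'E'
from bench import *
import cv2
cv2.imwrite("pics/wrist9.png",camera("wrist")[:,:,::-1])
b=camera("scene")[:,:,::-1]; cv2.imwrite("pics/sc9.png",cv2.resize(b[150:320,200:430],None,fx=3.4,fy=3.4,interpolation=cv2.INTER_CUBIC))
E
```

```text
t 8.85 in F mm [  54.8 -201.6   -4.4] force [ 0.1 -0.2  0.8] grip 0.0001919879068193671 tips 0.017 tip z -0.021432899649523794
joints [-0.49  0.63  0.07  1.    0.   -0.54] turn units [-0.0011  0.0023 -0.0005] deg [-0.2   0.42 -0.09]
shift world mm [ -9.2 163.3  -4.6] tool now [0.027 2.181 0.053] tool aligned [0.024 2.181 0.061]
```

View pics/sc9.png

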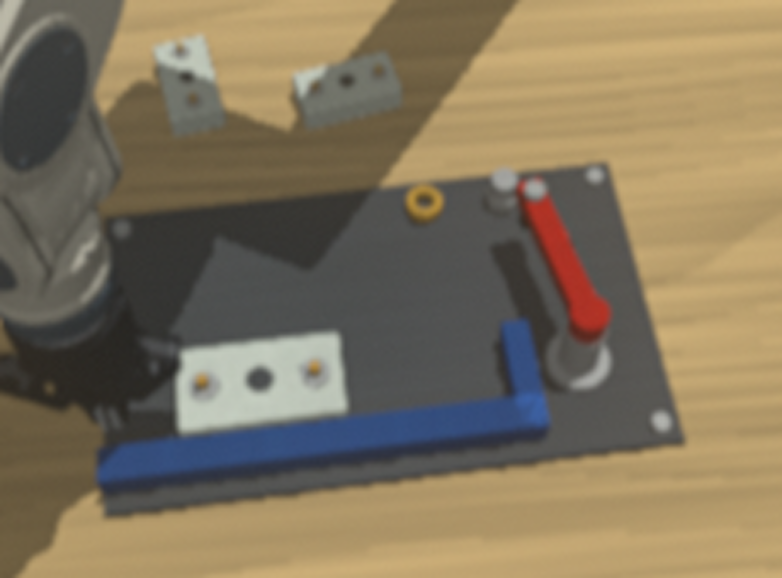

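View pics/wrist9.png

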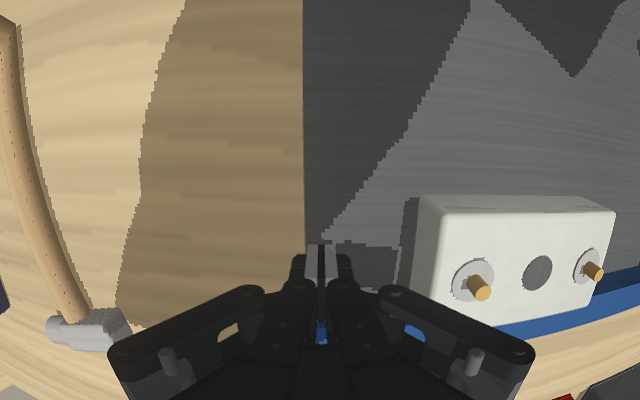

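The closed linkage spreads wide along y and could pass close to a stud. I'll turn the tool 90° so the linkage lies across the plate, which also lets both pads meet the bracket's end.

Request:
{"method": "send_rows", "body": {
  "motion": [
    [0, 0, -0.4, 0, 0, -0.047],
    [0, 0, 0, 0, 0, -0.047],
    [0, 0, 0, 0, 0, -0.047],
    [0, 0, 0, 0, 0, -0.047],
    [0, 0, 0, 0, 0, -0.047],
    [0, 0, 0, 0, 0, -0.047],
    [0, 0, 0, 0, 0, -0.047],
    [0, 0, 0, 0, 0, -0.047],
    [0, 0, 0, 0, 0, -0.047],
    [0, 0, 0, 0, 0, -0.047]
  ]
}}

```text
time_s: 9.95
position: [0.6636, -0.262, 0.0409]
tool_rot: [-0.698, 0.716, -0.012, 0.004]
force: [-0.6, -0.3, -0.0]
grip_width: -0.0
```

```bash
python3 - <<'E'
s=open('go.py').read()
s=s.replace('Rd=Rf@np.diag([-1,1,-1.])','Rd=Rf@np.array([[0,-1,0],[-1,0,0],[0,0,-1.]])').replace('((t-f)*[-1,1,-1]/.075)','((t-f)[[1,0,2]]*[-1,-1,-1]/.075)')
open('go2.py','w').write(s)
E
python3 go2.py 53 -195 -5
```

```text
t 9.95 in F mm [  59.7 -204.4   40.9] force [-0.6 -0.3 -0. ] grip -3.8063839896831545e-05 tips 0.017 tip z 0.023907135769203267
joints [-0.49  0.6   0.13  1.08  0.   -2.04] turn units [-0.0074 -0.0038 -0.0224] deg [-1.33 -0.69 -4.04]
shift world mm [ -7.1   9.1 -45.9] tool now [-0.126  0.112  0.608] tool aligned [-0.126  0.089  0.612]
```

Request:
{"method": "send_rows", "body": {
  "motion": [
    [-0.05, 0.08, 0.1, -0.007, -0.004, -0.022],
    [0, 0, 0.2, 0, 0, 0],
    [0, 0, 0.2, 0, 0, 0],
    [0, 0, 0.1, 0, 0, 0],
    [0, 0, 0, 0, 0, 0]
  ],
  "claw": 20
}}

```text
time_s: 10.45
position: [0.6602, -0.2593, -0.0004]
tool_rot: [0.725, -0.688, 0.004, -0.002]
force: [-1.3, -0.1, 0.7]
grip_width: 0.0199
```

```bash
python3 go2.py 53 -41 -5; python3 - <<'E'
from wp import *
from bench import *
import cv2
cv2.imwrite("pics/wrist10.png",camera("wrist")[:,:,::-1])
b=camera("scene")[:,:,::-1]; cv2.imwrite("pics/sc10.png",cv2.resize(b[150:320,200:430],None,fx=3.4,fy=3.4,interpolation=cv2.INTER_CUBIC))
E
```

```text
t 10.45 in F mm [  56.4 -201.6   -0.4] force [-1.3 -0.1  0.7] grip 0.019916554774535588 tips 0.017 tip z -0.017435884364717665
joints [-0.49  0.63  0.08  1.01  0.   -2.12] turn units [-0.0024 -0.0011  0.0021] deg [-0.44 -0.19  0.38]
shift world mm [-10.7 160.3  -4.6] tool now [-2.142  0.032  0.053] tool aligned [-2.141  0.046  0.061]
```

View pics/sc10.png

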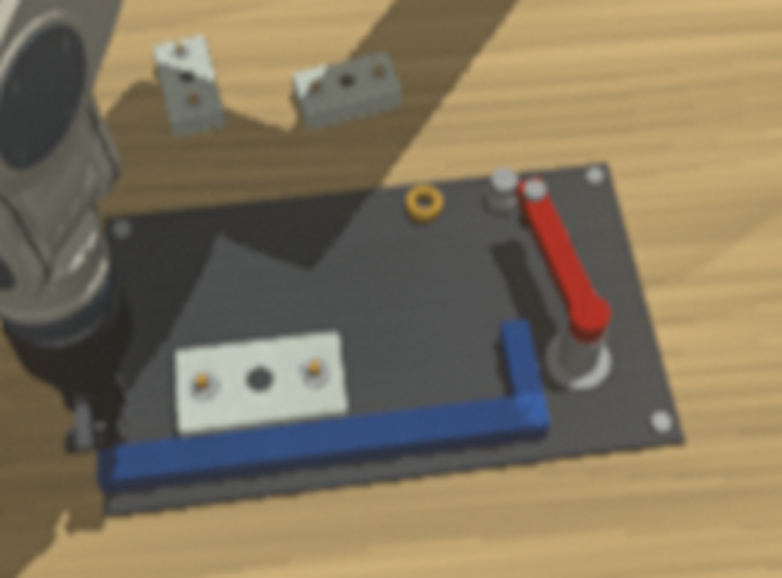

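View pics/wrist10.png

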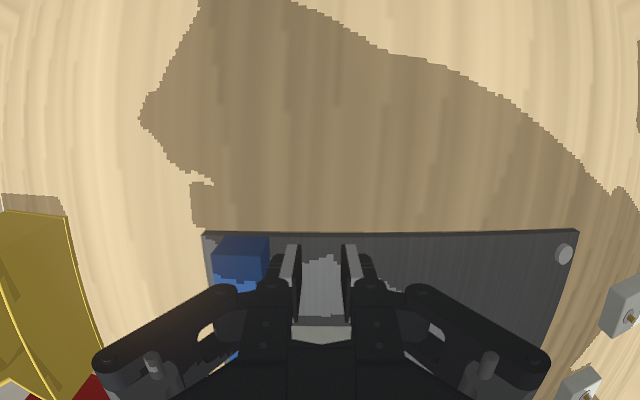

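Request:
{"method": "send_rows", "body": {
  "motion": [
    [0, 0.07, 0.08, -0.002, -0.001, 0.002],
    [-0.1, 0, 0, 0, 0, 0],
    [-0.2, 0, 0, 0, 0, 0],
    [-0.15, 0, 0, 0, 0, 0],
    [-0.12, 0, 0, 0, 0, 0],
    [-0.12, 0, 0, 0, 0, 0]
  ],
  "claw": 8
}}

```text
time_s: 11.15
position: [0.653, -0.2055, -0.0042]
tool_rot: [0.723, -0.691, 0.002, -0.0]
force: [0.2, -3.1, -1.5]
grip_width: 0.0083
```

```bash
python3 go2.py 52 -41 -6; python3 - <<'E'
from wp import *
from bench import *
import cv2
cv2.imwrite("pics/wrist11.png",camera("wrist")[:,:,::-1])
b=camera("scene")[:,:,::-1]; cv2.imwrite("pics/sc11.png",cv2.resize(b[150:320,200:430],None,fx=3.4,fy=3.4,interpolation=cv2.INTER_CUBIC))
E
```

```text
t 11.15 in F mm [  51.7 -147.5   -4.2] force [ 0.  -3.1 -1.5] grip 0.008321741432149534 tips 0.017 tip z -0.021238835179448384
joints [-0.43  0.6   0.01  0.97 -0.   -2.04] turn units [-0.0012 -0.001  -0.0005] deg [-0.22 -0.19 -0.09]
shift world mm [ -4.5 106.4  -1.8] tool now [-1.42  -0.002  0.019] tool aligned [-1.419 -0.005  0.023]
```

View pics/sc11.png

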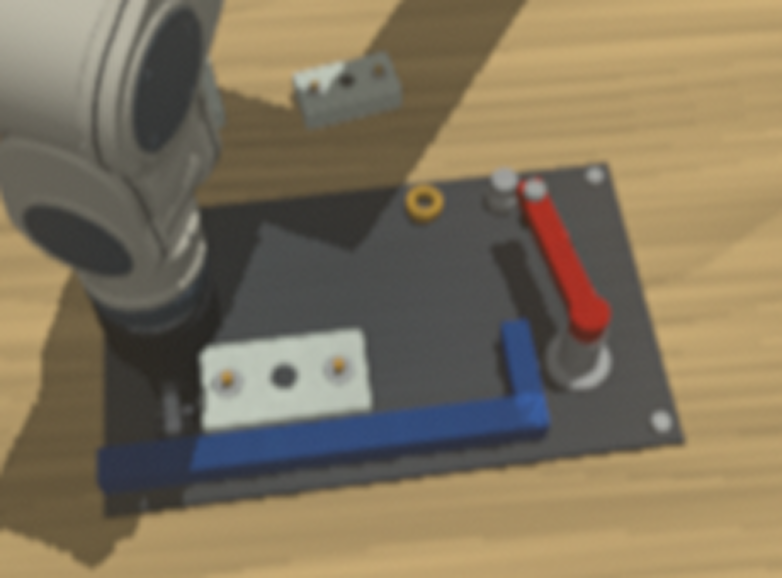

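View pics/wrist11.png

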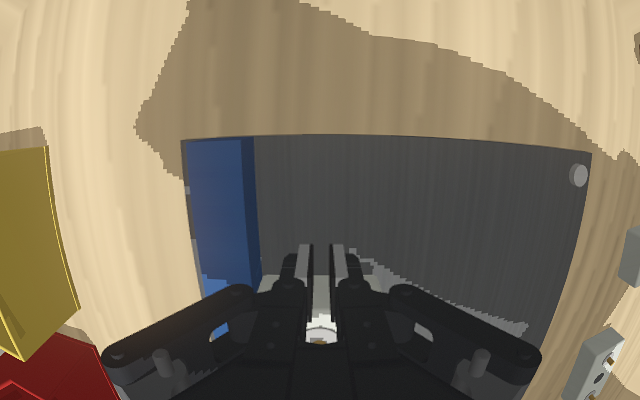

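Request:
{"method": "send_rows", "body": {
  "motion": [
    [-0.14, 0, 0, 0, 0, 0],
    [-0.14, 0, 0, 0, 0, 0],
    [-0.14, 0, 0, 0, 0, 0],
    [-0.14, 0, 0, 0, 0, 0],
    [-0.14, 0, 0, 0, 0, 0],
    [-0.14, 0, 0, 0, 0, 0],
    [-0.14, 0, 0, 0, 0, 0],
    [-0.14, 0, 0, 0, 0, 0]
  ]
}}

```text
time_s: 12.05
position: [0.6492, -0.1176, -0.004]
tool_rot: [0.722, -0.692, 0.004, 0.001]
force: [-0.8, -4.4, 0.7]
grip_width: 0.0076
```

```bash
python3 go2.py 52 -41 -6; python3 - <<'E'
from wp import *
from bench import *
import cv2
b=camera("scene")[:,:,::-1]; cv2.imwrite("pics/sc12.png",cv2.resize(b[150:320,200:430],None,fx=3.4,fy=3.4,interpolation=cv2.INTER_CUBIC))
E
```

```text
t 12.05 in F mm [ 51.9 -59.5  -4. ] force [-1.  -4.4  0.7] grip 0.007649433271837827 tips 0.017 tip z -0.021013216046555344
joints [-0.3   0.56 -0.06  0.94 -0.   -1.92] turn units [-0.0014 -0.0019 -0.0009] deg [-0.24 -0.35 -0.16]
shift world mm [-0.7 18.5 -2. ] tool now [-0.247 -0.001  0.025] tool aligned [-0.247 -0.002  0.026]
```

View pics/sc12.png

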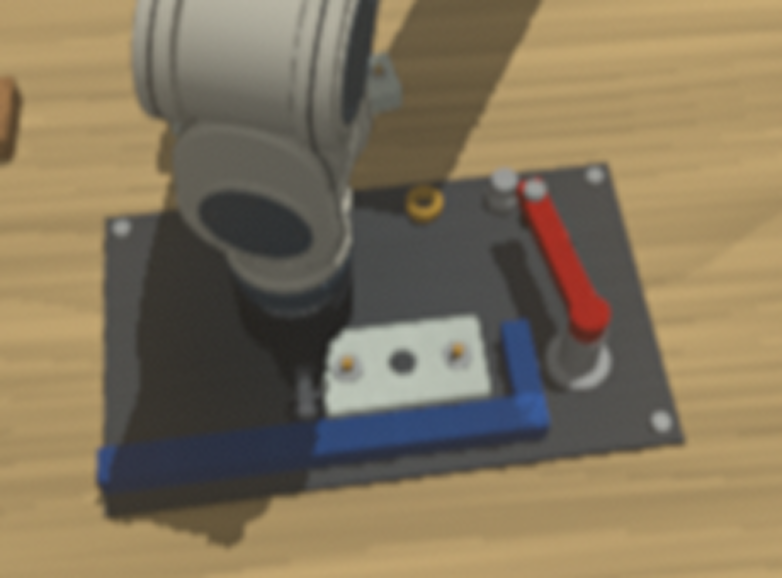

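Request:
{"method": "send_rows", "body": {
  "motion": [
    [-0.1, 0, 0, 0, 0, 0],
    [-0.08, 0, 0, 0, 0, 0],
    [-0.05, 0, 0, 0, 0, 0],
    [-0.04, 0, 0, 0, 0, 0]
  ]
}}

```text
time_s: 12.5
position: [0.6485, -0.0996, -0.0037]
tool_rot: [0.722, -0.692, 0.007, 0.005]
force: [-2.7, -22.7, -2.1]
grip_width: 0.0078
```

```bash
python3 go2.py 52 -41 -6
```

```text
t 12.5 in F mm [ 51.9 -41.5  -3.7] force [ -3.7 -22.6  -2.1] grip 0.0077978179245997105 tips 0.017 tip z -0.020722121929619794
joints [-0.27  0.56 -0.08  0.93 -0.01 -1.89] turn units [-0.0011 -0.0054 -0.0014] deg [-0.2  -0.97 -0.25]
shift world mm [ 0.1  0.5 -2.3] tool now [-0.007 -0.001  0.03 ] tool aligned [-0.007 -0.001  0.03 ]
```

The bracket has met the end stop: fy = −41.5 where I expected −41, and the force is 22 N. I'll back off and look.

Request:
{"method": "send_rows", "body": {
  "motion": [
    [0.1, 0, 0, 0, 0, 0],
    [0.3, 0, 0, 0.001, 0.003, 0.001],
    [0.4, 0, -0.2, 0, 0, 0],
    [0.2, 0.3, -0.5, 0, 0, 0],
    [0, 0.6, -0.5, 0, 0, 0],
    [0, 0.6, -0.4, 0, 0, 0],
    [0, 0.6, 0, 0, 0, 0],
    [0, 0.5, 0, 0, 0, 0]
  ],
  "claw": 0
}}

```text
time_s: 13.3
position: [0.4627, -0.1856, 0.1116]
tool_rot: [0.721, -0.693, 0.012, 0.005]
force: [-0.3, -0.3, 0.0]
grip_width: -0.0001
```

```bash
python3 go2.py -26 165 200; python3 - <<'E'
from wp import *
from bench import *
import cv2
a=camera("top")[:,:,::-1]; cv2.imwrite("pics/top13.png",cv2.resize(a[135:235,250:400],None,fx=5.333,fy=5.333,interpolation=cv2.INTER_CUBIC))
b=camera("scene")[:,:,::-1]; cv2.imwrite("pics/sc13.png",cv2.resize(b[190:305,220:410],None,fx=4.2,fy=4.2,interpolation=cv2.INTER_CUBIC))
E
```

```text
t 13.3 in F mm [-137.6 -119.   111.6] force [-0.4 -0.3  0. ] grip -0.00011855477815943159 tips 0.017 tip z 0.09462272494127306
joints [-0.54  0.21 -0.31  1.03 -0.01 -2.15] turn units [-0.003  -0.0076 -0.0019] deg [-0.54 -1.37 -0.35]
shift world mm [ 98.5 288.8  88.4] tool now [-3.766 -1.476 -1.254] tool aligned [-3.786 -1.487 -1.178]
```

View pics/top13.png

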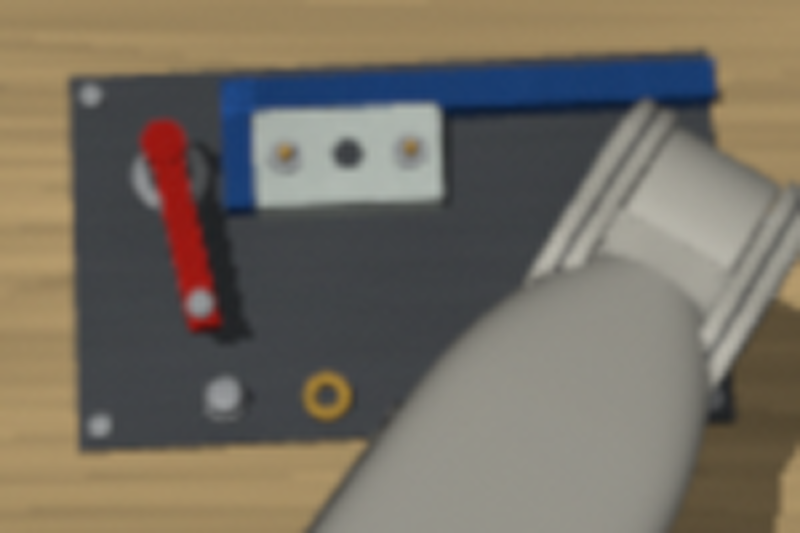

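View pics/sc13.png

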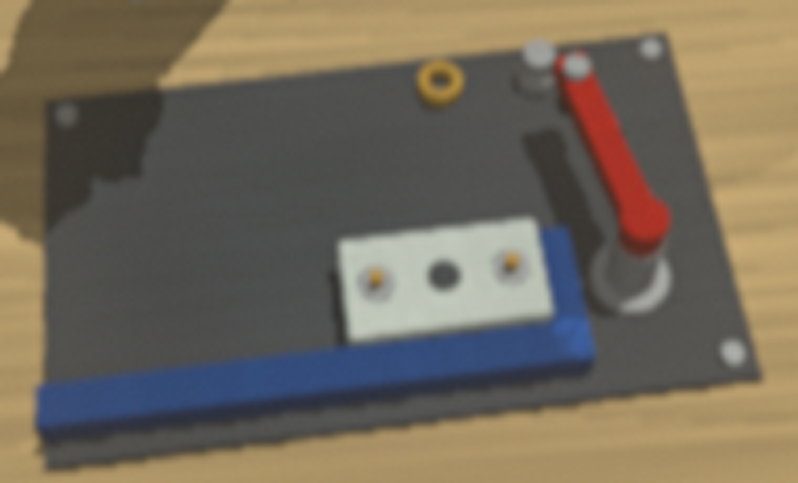

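```bash
cat > m1.py <<'E'
from fit import *
u=lambda z:unz(z,5.333,250,135); v=lambda z:unz(z,4.2,220,190)
F=np.array([.5947,-.0605,.0456])
LB=[(.032,.06,.044),(.032,-.06,.044),(-.032,-.06,.044),(-.032,.06,.044)]
ob=[("top",[0,1,2,3],u([(252,111),(441,102),(443,201),(256,208)])),("scene",[2,3,0,1],v([(338,240),(538,219),(553,319),(347,342)]))]
for o in (ob[:1],ob[1:],ob):
    B=fit(LB,o,[.63,-.03,0],"B")
    d=B[:2]-F[:2];c,s=np.cos(F[2]),np.sin(F[2]);print("inF",c*d[0]+s*d[1],-s*d[0]+c*d[1],B[2]-F[2])
E
python3 m1.py
```

```text
B [ 0.6465 -0.0263  0.0429] res [ 0.05  0.   -0.27  0.33  0.27 -0.2  -0.06 -0.12]
inF 0.05328394638110114 0.0317578739561339 -0.002650929682897256
B [ 0.6473 -0.0287  0.0264] res [-0.09  0.15 -0.31  0.37  0.32 -0.09  0.06 -0.39]
inF 0.05403413980015817 0.029378631078370545 -0.019217534862594504
B [ 0.647  -0.0279  0.0325] res [ 0.59 -0.32  0.28  0.35  0.63 -0.17  0.29 -0.45  0.16  0.15 -0.11  0.11
  0.69 -0.4   0.49 -0.41]
inF 0.05373983689715878 0.030210784715116693 -0.013079696128774715
```

Fit: bracket at (53.7, 30.2) mm, about 0.7° off square. Both are within tolerance, so it is seated. Now the red arm.

Request:
{"method": "send_rows", "body": {
  "motion": [
    [-0.42, -0.165, -0.05, -0.003, -0.0075, -0.002],
    [-0.42, -0.165, 0, 0, 0, 0],
    [-0.42, -0.165, 0, 0, 0, 0],
    [-0.42, -0.165, 0, 0, 0, 0],
    [-0.42, -0.165, 0, 0, 0, 0],
    [-0.42, -0.165, 0, 0, 0, 0],
    [-0.42, -0.165, 0, 0, 0, 0],
    [-0.42, -0.165, 0, 0, 0, 0],
    [-0.42, -0.165, 0, 0, 0, 0],
    [0, 0, 0, 0, 0, 0]
  ]
}}

```text
time_s: 14.4
position: [0.5709, 0.1085, 0.117]
tool_rot: [0.72, -0.694, 0.001, -0.005]
force: [-0.1, 0.2, 0.8]
grip_width: -0.0002
```

```bash
python3 go2.py -27 168 34
```

```text
t 14.4 in F mm [-16.  169.9 117. ] force [-0.1  0.2  0.8] grip -0.00015247516718713158 tips 0.017 tip z 0.10002055748107784
joints [ 0.04  0.35 -0.1   1.12  0.01 -1.57] turn units [-0.0025  0.0016 -0.0031] deg [-0.44  0.29 -0.55]
shift world mm [-10.9  -2.4 -83. ] tool now [0.033 0.155 1.106] tool aligned [0.026 0.146 1.107]
```

Request:
{"method": "send_rows", "body": {
  "motion": [
    [0, 0.14, 0.1, -0.002, 0.001, -0.003],
    [0.02, 0, 0.2, 0, 0, 0],
    [0, 0, 0.3, 0, 0, 0],
    [0, 0, 0, 0, 0, 0]
  ]
}}

```text
time_s: 14.8
position: [0.559, 0.105, 0.0689]
tool_rot: [0.724, -0.69, -0.001, -0.001]
force: [-0.9, 0.4, 0.4]
grip_width: 0.0002
```

```bash
python3 go2.py -27 168 35; python3 - <<'E'
from wp import *
from bench import *
import cv2
cv2.imwrite("pics/wrist14.png",camera("wrist")[:,:,::-1])
b=camera("scene")[:,:,::-1]; cv2.imwrite("pics/sc14.png",cv2.resize(b[150:320,230:460],None,fx=3.4,fy=3.4,interpolation=cv2.INTER_CUBIC))
E
```

```text
t 14.8 in F mm [-28.1 167.   68.9] force [-0.9  0.4  0.4] grip 0.00024048314032897478 tips 0.017 tip z 0.051943419027744256
joints [ 0.04  0.37 -0.2   1.01  0.   -1.58] turn units [0.0002 0.0007 0.0006] deg [0.03 0.13 0.11]
shift world mm [  1.1   1.1 -33.9] tool now [-0.013 -0.015  0.453] tool aligned [-0.014 -0.015  0.453]
```

View pics/sc14.png

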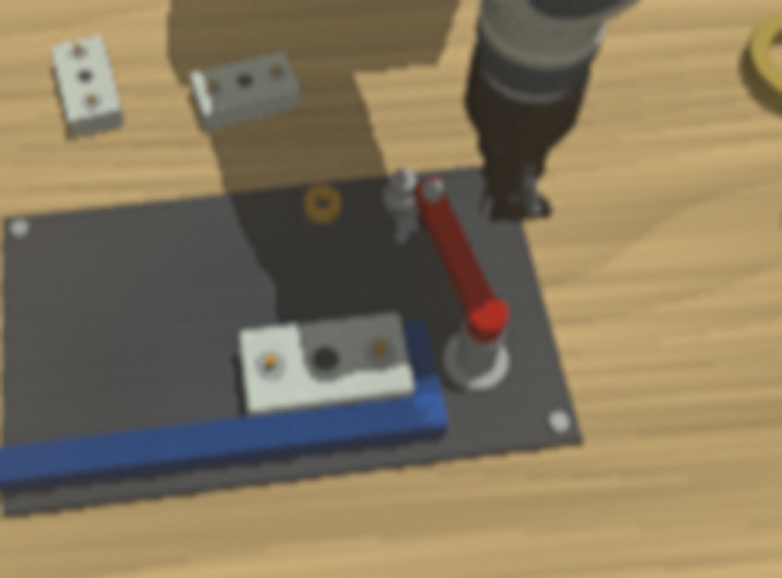

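View pics/wrist14.png

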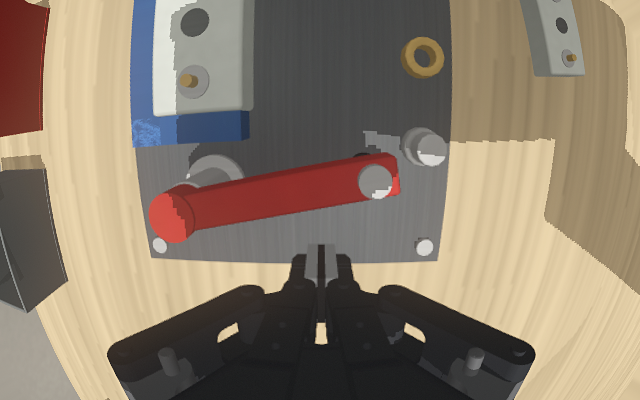

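Request:
{"method": "send_rows", "body": {
  "motion": [
    [0, 0, 0.15, 0, 0, 0],
    [0, 0, 0.13, 0, 0, 0],
    [0, 0, 0.06, 0, 0, 0],
    [0, 0, 0, 0, 0, 0]
  ]
}}

```text
time_s: 15.3
position: [0.562, 0.1042, 0.0466]
tool_rot: [0.723, -0.691, 0.002, -0.003]
force: [0.3, 0.4, 0.5]
grip_width: 0.0001
```

```bash
python3 go2.py -27 152 43; python3 - <<'E'
from wp import *
from bench import *
import cv2
b=camera("scene")[:,:,::-1]; cv2.imwrite("pics/sc15.png",cv2.resize(b[170:270,310:430],None,fx=6,fy=6,interpolation=cv2.INTER_CUBIC))
import numpy as np
print(" th   fx    fy")
for th in np.arange(.17,1.75,.14):
    d=10+11*abs(np.cos(th))+7.5*np.sin(th); r=75
    print(round(th,2),round(53-r*np.cos(th)-d*np.sin(th),1),round(145-r*np.sin(th)+d*np.cos(th),1))
E
```

```text
t 15.3 in F mm [-25.1 166.   46.6] force [0.3 0.4 0.5] grip 0.0001474607762322939 tips 0.017 tip z 0.029588842206298913
joints [ 0.04  0.39 -0.23  0.95  0.   -1.58] turn units [-0.0023  0.0007  0.0001] deg [-0.41  0.13  0.03]
shift world mm [ -1.2 -14.1  -3.6] tool now [0.187 0.025 0.047] tool aligned [0.187 0.025 0.048]
 th   fx    fy
0.17 -24.7 154.1
0.31 -25.4 143.8
0.45 -24.6 133.2
0.59 -22.3 122.6
0.73 -18.4 112.3
0.87 -12.8 102.4
1.01 -5.7 93.3
1.15 2.9 85.3
1.29 12.8 78.6
1.43 23.7 73.4
1.57 35.4 70.0
1.71 44.6 68.1
```

View pics/sc15.png

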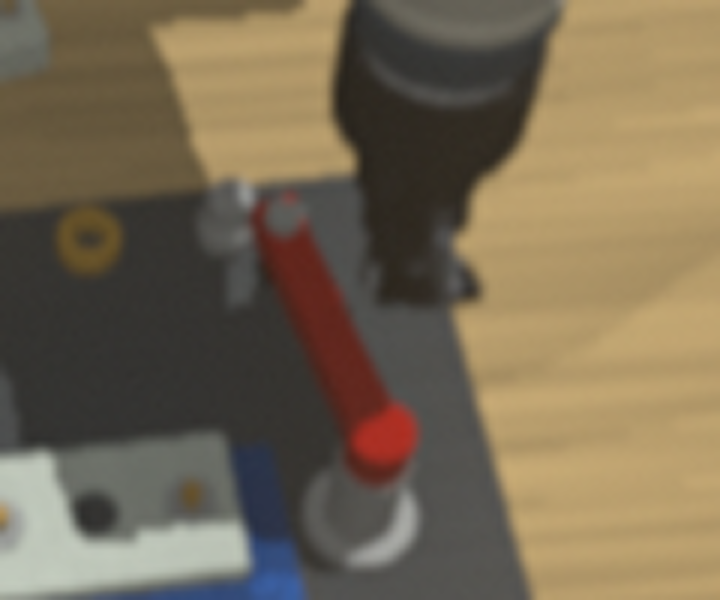

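Request:
{"method": "send_rows", "body": {
  "motion": [
    [0.1, 0, 0.05, -0.002, 0, 0],
    [0.1, 0, 0, 0, 0, 0],
    [0.1, 0, 0, 0, 0, 0],
    [0.1, 0, 0, 0, 0, 0]
  ]
}}

```text
time_s: 15.75
position: [0.5643, 0.0736, 0.0434]
tool_rot: [0.724, -0.69, -0.001, -0.002]
force: [0.7, 3.6, 0.3]
grip_width: 0.0002
```

```bash
python3 go2.py -22 122 43; python3 - <<'E'
from wp import *
from bench import *
import cv2
cv2.imwrite("pics/wrist16.png",camera("wrist")[:,:,::-1])
E
```

```text
t 15.75 in F mm [-24.2 135.3  43.4] force [0.8 3.6 0.3] grip 0.0001549046863747342 tips 0.017 tip z 0.026373452068360045
joints [-0.02  0.39 -0.24  0.94  0.   -1.64] turn units [-0.0007  0.0013  0.0009] deg [-0.12  0.23  0.16]
shift world mm [  2.8 -13.2  -0.4] tool now [ 0.178 -0.029  0.004] tool aligned [ 0.178 -0.03   0.005]
```

View pics/wrist16.png

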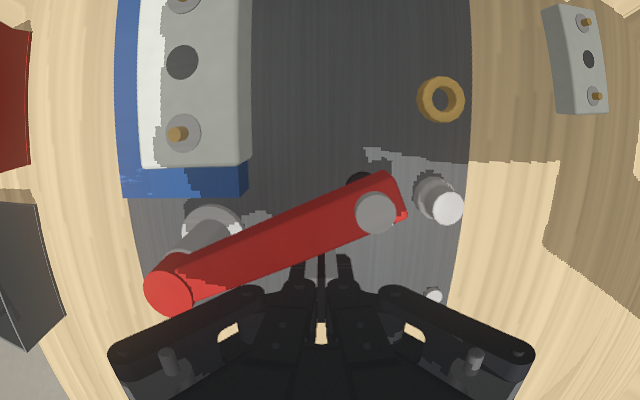

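Request:
{"method": "send_rows", "body": {
  "motion": [
    [0.17, -0.025, 0, 0, 0, 0],
    [0.14, -0.05, 0, 0, 0, 0],
    [0.13, -0.075, 0, 0, 0, 0],
    [0.12, -0.095, 0, 0, 0, 0],
    [0.11, -0.115, 0, 0, 0, 0]
  ]
}}

```text
time_s: 16.3
position: [0.594, 0.0208, 0.0436]
tool_rot: [0.724, -0.69, -0.002, -0.002]
force: [-2.1, 2.7, -0.3]
grip_width: -0.0002
```

```bash
python3 go2.py 3 85 43; python3 - <<'E'
from wp import *
from bench import *
import cv2
cv2.imwrite("pics/wrist17.png",camera("wrist")[:,:,::-1])
E
```

```text
t 16.3 in F mm [ 3.  81.3 43.6] force [-2.   2.8 -0.3] grip -0.000200904123458513 tips 0.017 tip z 0.026603889305227855
joints [-0.11  0.43 -0.17  0.97  0.   -1.73] turn units [-0.0002  0.0016  0.0006] deg [-0.03  0.28  0.12]
shift world mm [-0.2  3.7 -0.6] tool now [-0.049  0.     0.008] tool aligned [-0.049  0.     0.008]
```

View pics/wrist17.png

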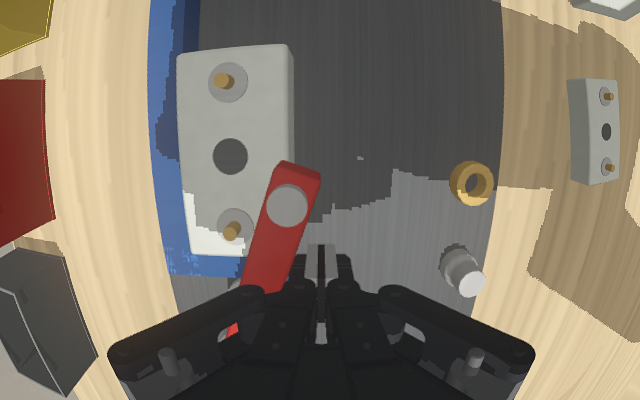

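Request:
{"method": "send_rows", "body": {
  "motion": [
    [0.03, -0.13, 0, 0, 0, 0],
    [0.04, -0.14, 0, 0, 0, 0],
    [0.03, -0.08, 0, 0, 0, 0]
  ]
}}

```text
time_s: 16.65
position: [0.6201, 0.0128, 0.0428]
tool_rot: [0.723, -0.691, -0.004, 0.001]
force: [-37.9, 11.0, 28.0]
grip_width: 0.0002
```

```bash
python3 go2.py 35.5 70 43
```

```text
t 16.65 in F mm [28.8 72.1 42.8] force [-37.4  12.7  28. ] grip 0.00015259734568593645 tips 0.017 tip z 0.025804031386297097
joints [-0.12  0.47 -0.1   1.01  0.   -1.73] turn units [0.0022 0.0016 0.0001] deg [0.4  0.29 0.02]
shift world mm [ 6.8 -1.8  0.2] tool now [ 0.028 -0.09  -0.003] tool aligned [ 0.028 -0.09  -0.003]
```

Request:
{"method": "send_rows", "body": {
  "motion": [
    [0, 0.03, 0, 0, 0, 0]
  ]
}}

```text
time_s: 16.75
position: [0.618, 0.0129, 0.0426]
tool_rot: [0.723, -0.691, -0.005, 0.001]
force: [0.9, 0.1, -0.3]
grip_width: -0.0001
```

```bash
python3 go2.py 35.5 70 43; python3 - <<'E'
from wp import *
from bench import *
import cv2
cv2.imwrite("pics/wrist18.png",camera("wrist")[:,:,::-1])
b=camera("scene")[:,:,::-1]; cv2.imwrite("pics/sc18.png",cv2.resize(b[170:290,290:430],None,fx=5,fy=5,interpolation=cv2.INTER_CUBIC))
E
```

```text
t 16.75 in F mm [26.6 72.2 42.6] force [ 0.9  0.1 -0.3] grip -5.305955977936948e-05 tips 0.017 tip z 0.025570889645162798
joints [-0.12  0.47 -0.1   1.01  0.   -1.73] turn units [0.0028 0.0017 0.0002] deg [0.5  0.31 0.04]
shift world mm [ 9.  -1.8  0.4] tool now [ 0.03  -0.118 -0.007] tool aligned [ 0.03  -0.118 -0.006]
```

View pics/wrist18.png

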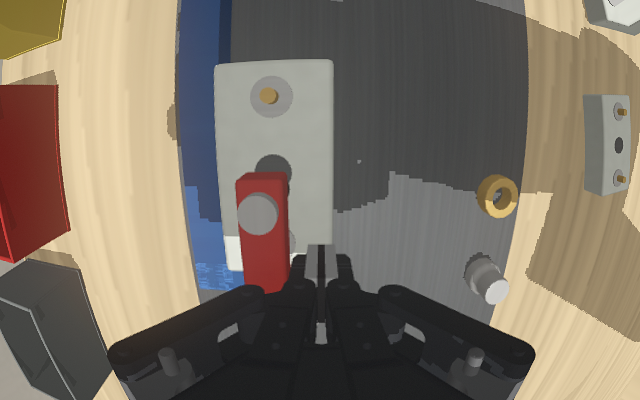

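View pics/sc18.png

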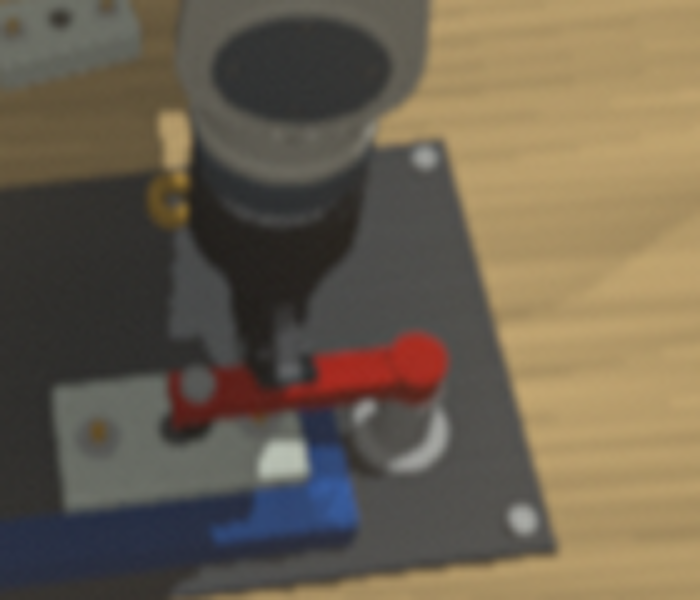

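The arm looks closed and reached its hard stop. I'll retreat and check it.

Request:
{"method": "send_rows", "body": {
  "motion": [
    [0, 0.2, 0, 0, 0, 0],
    [0, 0.3, 0, 0, 0, 0],
    [0, 0.2, -0.3, 0, 0, 0],
    [0, 0, -0.5, 0, 0, 0],
    [0.2, 0.5, -0.5, 0, 0, 0],
    [0.5, 0.4, 0, 0, 0, 0],
    [0.6, 0.3, 0, 0, 0, 0],
    [0.6, 0.2, 0, 0, 0, 0],
    [0.6, 0.2, 0, 0, 0, 0],
    [0, 0, 0, 0, 0, 0]
  ]
}}

```text
time_s: 17.85
position: [0.465, -0.1896, 0.1429]
tool_rot: [0.725, -0.688, 0.006, -0.002]
force: [-0.1, -1.6, 0.2]
grip_width: -0.0001
```

```bash
python3 go2.py; python3 - <<'E'
from wp import *
from bench import *
import cv2
a=camera("top")[:,:,::-1]; cv2.imwrite("pics/top19.png",cv2.resize(a[135:235,250:400],None,fx=5.333,fy=5.333,interpolation=cv2.INTER_CUBIC))
b=camera("scene")[:,:,::-1]; cv2.imwrite("pics/sc19.png",cv2.resize(b[190:305,220:410],None,fx=4.2,fy=4.2,interpolation=cv2.INTER_CUBIC))
E
```

```text
t 17.85 in F mm [-135.5 -123.   142.9] force [-0.1 -1.6  0.2] grip -0.00013653287728981358 tips 0.017 tip z 0.1258599433321398
joints [-0.56  0.2  -0.24  1.12  0.   -2.18] turn units [-0.0036 -0.0021  0.0022] deg [-0.65 -0.37  0.39]
```

View pics/top19.png

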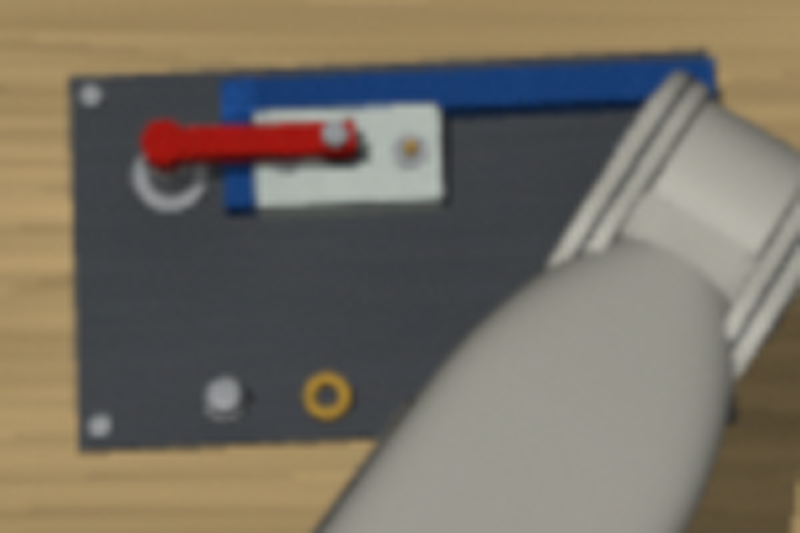

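View pics/sc19.png

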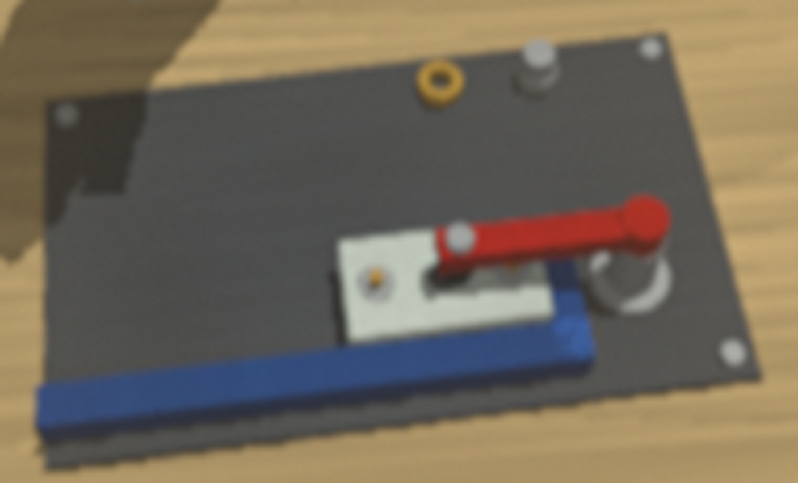

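```bash
python3 - <<'E'
from h import *
u=lambda z:unz(z,5.333,250,135); v=lambda z:unz(z,4.2,220,190)
def ray(n,px,z):
    c=camera_params(n);V=c["view"];K=c["intrinsics"];R=V[:3,:3];C=-R.T@V[:3,3]
    d=np.linalg.inv(K)@[px[0],px[1],1];d=R.T@(d*[1,-1,-1]);return C+d*(z-C[2])/d[2]
for n,a,b in (("top",u((162,142)),u((335,133))),("top",u((162,142)),u((357,138))),("scene",v((645,221)),v((460,237)))):
    d=ray(n,b,.088)-ray(n,a,.088); print(n,np.linalg.norm(d[:2]),np.arctan2(d[1],d[0])-.0456+np.pi)
E
```

```text
top 0.1076579513006315 1.581869815973805
top 0.12120878704897202 1.5490116883037932
scene 0.10583268689119611 1.5352497121223307
```

```bash
python3 -c "
from bench import job; print(job.hand_in())"
```

```text
the job is handed in; nothing more can be done
None
```

I slid the bracket flat against the fence with both fingertips, then pushed it by its end along the fence into the end stop. After that I swung the red arm round to its hard stop, backed the robot clear and handed the job in at about 18 s of the 64 s allowed. No verdict came back.

**Last checks:**
- **Bracket:** fitted from both cameras before I closed the arm, it sat at about x = 53.7 and y = 30.2 mm in the fixture frame, against a target of 53 and 30. I did not refit it afterwards, but it looks unmoved in the final pictures. The two cameras disagreed on squareness: the top camera gave 0.15° and the scene camera 1.1°, both inside the 2° limit.
- **Red arm:** it measured 1.54 to 1.58 rad, against the 1.47 needed.
- **Other things:** the socket and collar show no movement in the last pictures. I did not measure the rest, but nothing else was touched as far as the pictures and forces show.

**What disagreed or went wrong:**
- **Fingertip position:** both cameras put the fingertips about 28–30 mm behind the TCP, not 17 mm ahead as `manip.tips_ahead` says. My first push therefore passed over the bracket without touching it. I then worked from the measured position.
- **Force at the stop:** the wrist force peaked at about 48 N when the arm met its hard stop, with about 38 N of that sideways. That is under the 120 N wrist limit. The contact looked to be on the fingers rather than the gripper body, which has the 40 N limit.

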